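Check a print frame for square by its diagonals and true it

ROBOT

A 6-joint arm with a two-finger parallel gripper is mounted at the origin on the work surface. World frame = base frame: x ahead of the robot, y to its left, z up, the work surface at z = 0. Lengths are in mm, angles in rad, forces in N, time in s.
With the tool pointing down it reaches from about 300 to 775 mm from the base axis. Payload 14.6 kg.
Tool frame: the origin (TCP) lies midway between the tips of the shut fingers; the grasp point (between the pads) lies 19 mm behind it; y points along the fingers, x is the direction in which the jaws open and shut, and the axes are right-handed (so a half turn about y gives the same grasp; the last joint's range is limited). The gripper opens to 94 mm and grips with 3 to 60 N. Pads are 16 mm wide; open, the fingers measure 119 mm over their backs; the gripper's body (75 mm by 177 mm) begins 78 mm behind the grasp point.
Start: joints at [1.196, 0.3, 1.521, -0, 1.321, -0.067], TCP at [166.627, 524.142, 205.446] pointing down, gripper open.
Joint ranges: [-3.03, 3.03], [-0.79, 2.21], [0.23, 2.52], [-1.04, 4.18], [0, 3.07], [-2.55, 2.55]. Speed limits (rad/s): [2.22, 2.22, 2.57, 3.14, 3.14, 3.14].

INTERFACE

Orientations are given as [roll, pitch, yaw] about the fixed x, y, z axes, in that order (R = Rz(yaw) Ry(pitch) Rx(roll)).
In Python, from cell import manip gives the robot as it stands.
- The arm moves only by the tool servo_tool, never from a script. Its argument "commands" is a list of rows, each an object with "dp": the shift along the tool's x, y, z in mm, a list of three; "turn": the turn, a rotation vector about the tool's x, y, z in degrees, a list of three. A call has 1 to 5 rows; each row is the pose to reach, as a shift and turn from the pose measured when the call began, along the tool's axes at that moment; what a row does not reach only later rows make up. A row lasts 1/12 s, in which the tool goes at most 41.7 mm and 7.16 degrees, less where a joint would pass 70% of its speed; a pose out of reach is approached as far as the arm can. A call with a gripper value outside its range is refused whole. "grip" is the gripper command: -1 is fully open, 1 is shut, values between are in proportion, set as the call begins (left out, the last holds). The fingers move at their own pace and stop on an object; "force" is the grip in N (left out, the last holds). Time passes only in rows, so rows that repeat a pose let the fingers close. It gives the time, the measured TCP pose, the force and the opening at its end, in the units of the state.
- manip.read_state(): the state, without advancing time (a new reading comes with each control period).
- manip.camera(name): name is "side" or "top" or "wrist"; returns a dict with "img" (420x560x3 uint8, red, green, blue), "depth" (420x560 float32, mm along the optical axis (not along the pixel's ray), 0 where there is no reading), "K" (3x3 intrinsics, pixels), "k1" (the pictures are not rectified: a ray, as slopes to the right and down, at radius r is drawn at 1 + k1 r^2 times it, then the intrinsics apply), "R" (3x3) and "t" (3): a world point X has camera coordinates R X + t; the wrist camera has in their place "hand_eye" (4x4, takes a point from camera to tool coordinates, whose origin is the TCP and whose axes are the tool frame's). Camera axes: x right, y down, z forward; pixel columns grow to the right and rows downward; lengths in mm; the calibration is good to about 2 mm. A picture is of the moment at which its call begins: read the wrist's pose just before it.
- manip.sign_off(): hands the job in, once; it reports no verdict.
The state is a dict: "clock": time; "joints": joint angles; "qd": joint speeds; "effort": joint torques, N m; "eef_pos": TCP position; "eef_rot": TCP orientation; "wrist_force": force on the tool from outside, world axes, zero at the start; "moment": the same for the moment, N m; "finger_gap": finger opening in mm.
Only numpy, scipy, OpenCV 4.12 (cv2) and the standard library are available. Lean on these libraries where they do the work, as an engineer would, in place of code of your own. Each camera call takes 0.05 s, during which the arm holds its last target.

TASK

Check the bare aluminium screen frame for square as found: lay the slide rule flat on the board inside it and open the slide until both brass tips sit in opposite inside corners, first across the diagonal from the red-capped corner, then across the other one, pausing about half a second on each to read it and pressing gently so that the frame does not shift. Afterwards, if the two diagonals differ, push the free rail sideways until they are equal (the corner screws are only nipped up), and leave the frame square with the slide rule lying flat on the green mat. Leave the stapler, tape dispenser and scissors alone.

Things in the scene. Friction and masses are not known exactly. Their poses are not given: they have to be found in the camera images.
- frame: Bare aluminium frame on a fixed plywood board 12 mm thick, 235 x 260 mm. Bars 20 mm wide and high (top 32 mm above the table), opening 120 (x) by 160 mm (y) when square. Origin on the table under the centre of the square opening; +x to the far rail, +y left. The far rail (inner face x = +60) is fixed by two toggle clamps up to 60 mm high, all beyond x = +55 mm. The other bars rack
- corner_red (a point): Far left inside corner, on the clamped rail, with a red cap outside. This point is 4 mm in from both inner faces, where the centre of a rule tip sits when home in the corner, 18 mm above the table; frame x = +56, y = +76 mm
- corner_far_right (a point): The same kind of point in the far right inside corner, on the clamped rail: frame coordinates x = +56, y = -76 mm
- corner_near_left (a point): The same kind of point in the near left inside corner, on the free rail: frame coordinates x = -56, y = +76 mm when the frame is square
- corner_near_right (a point): The same kind of point in the near right inside corner, on the free rail, diagonally opposite the red corner: frame coordinates x = -56, y = -76 mm when the frame is square
- free_rail_mid (a point): Centre of the free (near) rail, 200 mm long (y), 20 mm wide and high, 22 mm above the table; frame x = -70, y = 0 when square. The side rails pivot at the far inside corners and carry it, pivots 120 mm apart: a parallelogram, racked up to 14 mm along y either way at first. It stays parallel to the far rail; over 12 N along it moves it, less does not; let go, it springs back 0.5 mm at most
- rule: Slide rule: pale wooden bar 14 mm wide, 10 mm high with brass ends and a brass slide that runs out of it towards its own +x. Overall 168 mm long closed, about 0.28 kg in all. Origin at the underside, midway between the two tips when closed; x along the rule
- fixed_tip (a point): Centre of the round brass tip (radius 4 mm, 10 mm high) at the -x end of the rule, 80 mm from the origin, 6 mm above the underside
- slide_tip (a point): Centre of the round brass tip (radius 4 mm) at the outer end of the slide, 80 mm to +x of the origin when closed, 6 mm above the underside. Moves with the slide
- thumb_block (a point): Centre of the orange ribbed block on the slide, 24 mm long (x), 20 mm wide (y), from 11 to 36 mm above the rule's underside; 75 mm behind the slide tip, so 5 mm to +x of the origin when closed. It moves the slide, and the whole rule can be carried by it. This point is 23.5 mm above the underside
- rule_slide (a joint): How far the slide is out, in m: 0 closed (tip centres 160 mm apart), stop at 0.055 (tip centres 215 mm apart). It slides with about 1 N of friction and stays where it is left, less than the wooden bar's own friction on the board
- mat: Green cutting mat with yellow grid, 240 (x) by 140 (y) mm, 3 mm thick, fixed to the table; origin at the centre of its underside. The rule starts on it
- stapler: Blue stapler 150 mm long, to be left alone; origin under its centre
- tape: Blue tape dispenser 160 x 60 mm, 108 mm high, to be left alone; origin under its centre
- scissors: Black-handled scissors 215 mm long lying flat, to be left alone; origin at the pivot
Things that resemble listed ones, but are neither listed nor needed, are in the scene too. There is more than one size of the rule; the job needs the largest.

How it is judged (in metres and radians):
On the way, in this order (a step that is already met when the one before it is completed fails the run):
1. the rule lies on the board with its tips home in the red-capped corner and the one opposite, the frame still as found (((horizontal distance between fixed_tip and corner_red below 0.003 m and horizontal distance between slide_tip and corner_near_right below 0.003 m) or (horizontal distance between slide_tip and corner_red below 0.003 m and horizontal distance between fixed_tip and corner_near_right below 0.003 m)) and z of each of fixed_tip, slide_tip in the frame of frame below 0.023 m and distance of corner_near_left from where it was at the start of the episode below 0.004 m), for 0.3 s.
2. the rule lies on the board with its tips home in the other two corners, the frame still as found (((horizontal distance between fixed_tip and corner_far_right below 0.003 m and horizontal distance between slide_tip and corner_near_left below 0.003 m) or (horizontal distance between slide_tip and corner_far_right below 0.003 m and horizontal distance between fixed_tip and corner_near_left below 0.003 m)) and z of each of fixed_tip, slide_tip in the frame of frame below 0.023 m and distance of corner_near_left from where it was at the start of the episode below 0.004 m), for 0.3 s.
At the end, for the whole second after the job is handed in: The free rail stands within 2.2 mm of square (the diagonals agree to about 3.5 mm), and the rule lies flat and at rest with its middle over the green mat (y of corner_near_left in the frame of frame between 0.0738 and 0.0782 m and x of rule in the frame of mat between -0.12 and 0.12 m and y of rule in the frame of mat between -0.07 and 0.07 m and z of rule in the frame of mat below 0.007 m and angle between rule's own z axis and vertical below 0.1 rad and linear speed of rule below 0.02 m/s); the robot touches nothing.
It fails at once if the stapler is moved more than 20 mm (distance of stapler from where it was at the start of the episode above 0.02 m).
It fails at once if the tape dispenser is moved more than 20 mm (distance of tape from where it was at the start of the episode above 0.02 m).
It fails at once if the scissors are moved more than 20 mm (distance of scissors from where it was at the start of the episode above 0.02 m).
It also fails if it takes over 72 s, if anything falls off the work surface, if the arm or the gripper's body presses on something with over 40 N, if the wrist force passes 120 N, or if a joint passes its speed limit or range.

## Working session

There is one attempt and no reset: what is moved stays moved. The work goes in short steps, Python scripts to look and compute and a tool call to move; the robot and the scene stay as the last step left them, time stands still between calls to the robot, and variables do not carry over. Pictures are saved under pics/ and viewed, and the job is handed in when it is done.

Besides the shell and the picture viewer there is one more tool, called after "Call:" as name([rows], argument=value, ...), one row to a line, values as JSON. servo_tool: Moves the arm, as the interface text tells. Its arguments: {"type":"object","properties":{"commands":{"type":"array","items":{"type":"object","properties":{"dp":{"type":"array","items":{"type":"number"}},"turn":{"type":"array","items":{"type":"number"}}}}},"grip":{"type":"number"},"force":{"type":"number"}},"required":["commands"]}

```bash
ls; mkdir -p pics; python3 - <<'E'
from cell import manip
import cv2,numpy as np
s=manip.read_state();print(s)
for n in["top","side","wrist"]:
    c=manip.camera(n);cv2.imwrite(f"pics/a_{n}.png",c["img"][:,:,::-1])
    np.savez(f"a_{n}.npz",**c)
    print(n,{k:np.round(v,4).tolist() for k,v in c.items() if k not in("img","depth")})
E
```

```text
pics
{'clock': 0.0, 'joints': array([ 1.19640846e+00,  3.00472250e-01,  1.52159236e+00,  1.74781969e-05,
        1.32070132e+00, -6.65981969e-02]), 'qd': array([ 0.00087261,  0.00070744,  0.00060674,  0.00062051, -0.00100458,
        0.00056521]), 'effort': array([-2.02225834e-03, -5.31811953e+01, -3.52723718e+01,  7.06928736e-02,
        2.45281780e-02, -1.18860912e-04]), 'eef_pos': array([166.52335726, 523.90386596, 204.88093156]), 'eef_rot': array([-1.57070135e+00,  1.16954309e-03,  1.26300238e+00]), 'wrist_force': array([-0.19644423, -0.13922627, -0.96468967]), 'moment': array([0.02003213, 0.04061443, 0.02782384]), 'finger_gap': 93.75942961370194}
top {'K': [[460.2081, 0.0, 280.1614], [0.0, 460.2081, 211.0086], [0.0, 0.0, 1.0]], 'k1': 0.0277, 'R': [[-0.0233, -0.9995, -0.0215], [-0.9882, 0.0263, -0.1507], [0.1512, 0.0177, -0.9883]], 't': [35.2696, 458.3038, 1191.5159]}
side {'K': [[538.907, 0.0, 278.6832], [0.0, 538.907, 213.1537], [0.0, 0.0, 1.0]], 'k1': -0.073, 'R': [[0.9398, -0.3417, 0.0007], [-0.2205, -0.608, -0.7627], [0.2611, 0.7166, -0.6468]], 't': [-462.3331, 138.8367, 1130.3143]}
wrist {'K': [[324.7265, 0.0, 279.6535], [0.0, 324.7265, 208.6989], [0.0, 0.0, 1.0]], 'k1': -0.0349, 'hand_eye': [[1.0, 0.0008, -0.0002, 1.2843], [0.0004, -0.231, 0.973, -179.8404], [0.0007, -0.973, -0.231, 66.1252], [0.0, 0.0, 0.0, 1.0]]}
```

View pics/a_top.png

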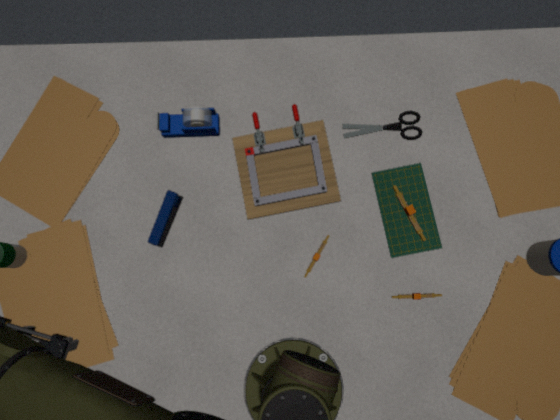

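View pics/a_side.png

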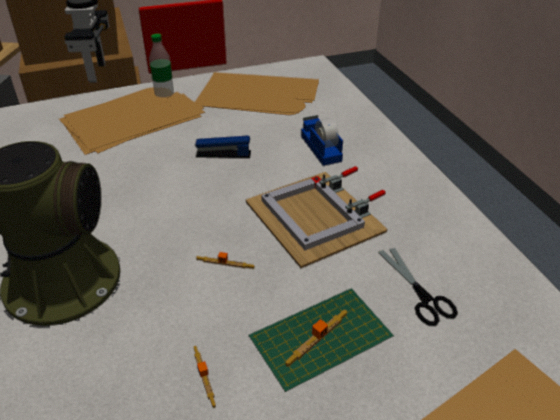

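View pics/a_wrist.png

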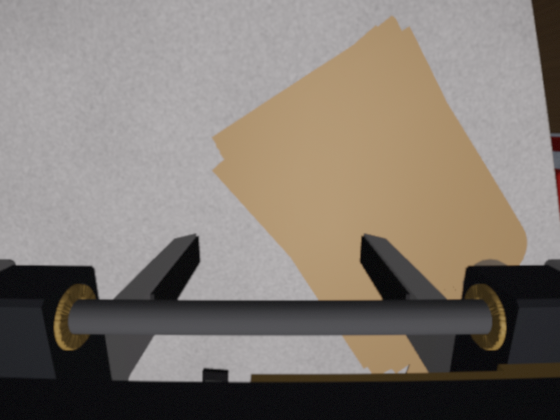

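```bash
cat > h.py <<'E'
import numpy as np,cv2
from scipy.spatial.transform import Rotation as Ro
def toolR(s): return Ro.from_euler('xyz',s["eef_rot"]).as_matrix()
def extr(c,s=None):
    if "R" in c and s is None: return np.array(c["R"]),np.array(c["t"])
    H=np.array(c["hand_eye"]);R=toolR(s)@H[:3,:3];t=toolR(s)@H[:3,3]+s["eef_pos"]
    return R.T,-R.T@t
def pix2w(c,uv,z,s=None):
    R,t=extr(c,s)
    p=cv2.undistortPoints(np.array(uv,float).reshape(-1,1,2),np.array(c["K"]),np.array([float(c["k1"]),0,0,0])).reshape(-1,2)
    d=np.c_[p,np.ones(len(p))]@R; o=-R.T@t
    z=np.broadcast_to(z,(len(p),))
    return o+d*((z-o[2])/d[:,2])[:,None]
def w2pix(c,X,s=None):
    R,t=extr(c,s)
    return cv2.projectPoints(np.array(X,float).reshape(-1,1,3),cv2.Rodrigues(R)[0],t,np.array(c["K"]),np.array([float(c["k1"]),0,0,0]))[0].reshape(-1,2)
def crop(img,x0,y0,x1,y1,f,name):
    cv2.imwrite(name,cv2.resize(img[y0:y1,x0:x1,::-1],None,fx=f,fy=f,interpolation=cv2.INTER_CUBIC))
E
python3 - <<'E'
from h import *
c=np.load("a_top.npz")
crop(c["img"],360,150,460,310,3.7,"pics/c1.png")
crop(c["img"],220,90,350,230,4.2,"pics/c2.png")
print(pix2w(c,[[410,210],[395,187],[424,240],[317,257],[417,296],[287,170],[203,122],[165,218],[392,127]],[30,13,13,30,20,30,20,20,5]).round())
E
```

```text
[[ 453. -321.   30.]
 [ 520. -289.   13.]
 [ 374. -357.   13.]
 [ 335.  -70.   30.]
 [ 228. -326.   20.]
 [ 572.    3.   30.]
 [ 718.  233.   20.]
 [ 451.  336.   20.]
 [ 692. -293.    5.]]
```

View pics/c1.png

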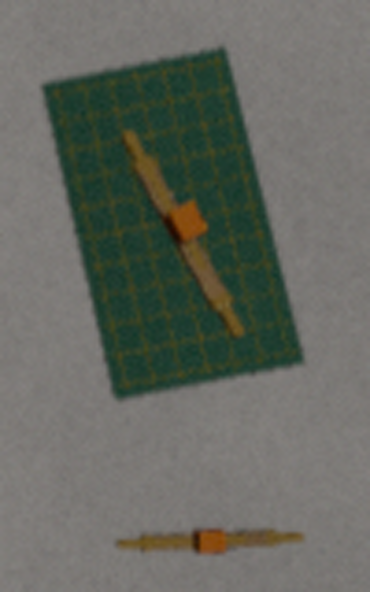

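View pics/c2.png

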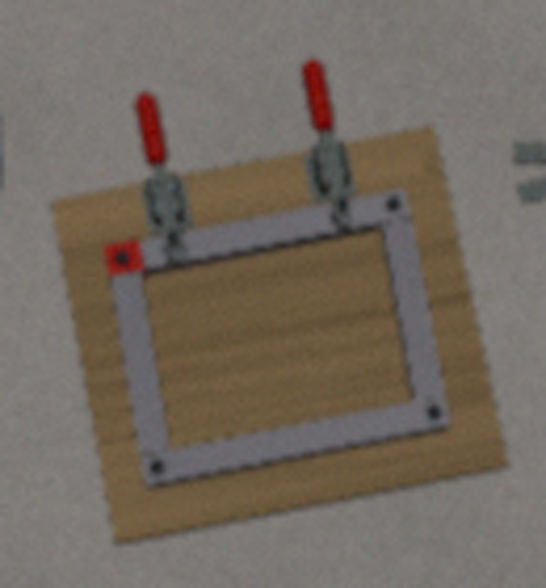

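```bash
cat > goal.py <<'E'
# usage: goal.py x y z yawdeg -> dp, turn from the current pose (tool-down)
import sys
from h import *
from cell import manip
s=manip.read_state();x,y,z,yaw=map(float,sys.argv[1:5])
R=toolR(s);Rg=Ro.from_euler('xyz',[-np.pi/2,0,np.radians(yaw)]).as_matrix()
print("dp",(R.T@(np.array([x,y,z])-s["eef_pos"])).round(1).tolist(),"turn",np.degrees(Ro.from_matrix(R.T@Rg).as_rotvec()).round(2).tolist(),
"t",round(s["clock"],2),"pos",s["eef_pos"].round(1),"yaw",round(np.degrees(s["eef_rot"][2]),2),"F",s["wrist_force"].round(2),"M",s["moment"].round(2),"gap",round(s["finger_gap"],1),"j6",s["joints"][5].round(2))
E
python3 goal.py 597 -52 200 25
```

```text
dp [-418.5, 5.4, -584.7] turn [0.02, 47.36, -0.05] t 0.15 pos [166.6 523.9 205. ] yaw 72.36 F [ 0.78 -0.2   0.2 ] M [ 0.07 -0.01 -0.07] gap 93.8 j6 -0.07
```

Call:
servo_tool([
  {"dp": [-418, 5, -585], "turn": [0, 47.4, 0]},
  {"dp": [-418, 5, -585], "turn": [0, 47.4, 0]},
  {"dp": [-418, 5, -585], "turn": [0, 47.4, 0]},
  {"dp": [-418, 5, -585], "turn": [0, 47.4, 0]},
  {"dp": [-418, 5, -585], "turn": [0, 47.4, 0]},
], grip=-0.1)

```text
clock: 0.57
eef_pos: [292.0, 355.6, 203.9]
eef_rot: [-1.571, 0.001, 0.632]
wrist_force: [0.6, 0.9, -0.9]
finger_gap: 64.2
```

```bash
python3 goal.py 597 -52 200 25
```

```text
dp [5.1, 4.1, -509.1] turn [0.03, 11.23, -0.03] t 0.57 pos [292.  355.6 203.9] yaw 36.23 F [ 0.61  0.91 -0.92] M [-0.01 -0.08 -0.  ] gap 64.2 j6 0.17
```

Call:
servo_tool([
  {"dp": [5, 4, -509], "turn": [0, 11.2, 0]},
  {"dp": [5, 4, -509], "turn": [0, 11.2, 0]},
  {"dp": [5, 4, -509], "turn": [0, 11.2, 0]},
  {"dp": [5, 4, -509], "turn": [0, 11.2, 0]},
  {"dp": [5, 4, -509], "turn": [0, 11.2, 0]},
])

```text
clock: 0.98
eef_pos: [416.7, 188.4, 202.4]
eef_rot: [-1.571, 0.0, 0.437]
wrist_force: [-0.2, 1.3, 0.1]
finger_gap: 51.7
```

```bash
python3 goal.py 597 -52 200 25
```

```text
dp [61.6, 2.6, -294.1] turn [0.03, 0.03, -0.02] t 0.98 pos [416.7 188.4 202.4] yaw 25.03 F [-0.19  1.25  0.05] M [ 0.    0.01 -0.03] gap 51.7 j6 -0.09
```

Call:
servo_tool([
  {"dp": [62, 3, -294], "turn": [0, 0, 0]},
  {"dp": [62, 3, -294], "turn": [0, 0, 0]},
  {"dp": [62, 3, -294], "turn": [0, 0, 0]},
  {"dp": [62, 3, -294], "turn": [0, 0, 0]},
  {"dp": [62, 3, -294], "turn": [0, 0, 0]},
])

```text
clock: 1.4
eef_pos: [541.7, 21.5, 200.3]
eef_rot: [-1.571, 0.001, 0.437]
wrist_force: [0.1, 0.6, -0.2]
finger_gap: 51.9
```

Call:
servo_tool([
  {"dp": [20, 0, -90]},
  {"dp": [20, 0, -90]},
  {"dp": [20, 0, -90]},
  {"dp": [20, 0, -90]},
  {"dp": [20, 0, -90]},
])

```text
$.commands[0]: bad value
```

```bash
cat > snap.py <<'E'
import sys,pickle
from h import *
from cell import manip
n=sys.argv[1];s=manip.read_state();c=manip.camera("wrist")
pickle.dump((c,s),open(n+".pkl","wb"));cv2.imwrite(f"pics/{n}.png",c["img"][:,:,::-1]);print(s["eef_pos"],s["eef_rot"],s["qd"].round(3),s["clock"])
E
python3 snap.py w1
```

```text
[541.67075659  21.54376148 200.29868711] [-1.57122508e+00  5.02598820e-04  4.36553498e-01] [-0.747  0.61  -0.762  0.003  0.144 -0.745] 1.4
```

View pics/w1.png

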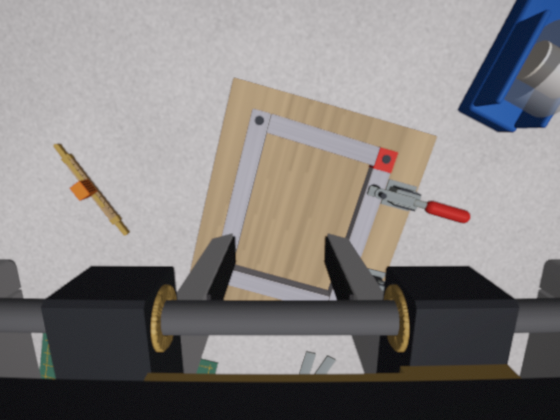

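Call:
servo_tool([
  {"dp": [19, 0, -90], "turn": [0, 0, 0]},
  {"dp": [19, 0, -90], "turn": [0, 0, 0]},
  {"dp": [19, 0, -90], "turn": [0, 0, 0]},
  {"dp": [19, 0, -90], "turn": [0, 0, 0]},
  {"dp": [19, 0, -90], "turn": [0, 0, 0]},
])

```text
clock: 1.87
eef_pos: [599.4, -57.4, 199.2]
eef_rot: [-1.572, 0.002, 0.432]
wrist_force: [-1.4, 0.7, -0.6]
finger_gap: 51.6
```

```bash
python3 snap.py w2
```

```text
[599.43145714 -57.38296984 199.16509523] [-1.57184571  0.00166748  0.43222273] [ 0.03  -0.031  0.026  0.003 -0.001  0.006] 1.8667
```

View pics/w2.png

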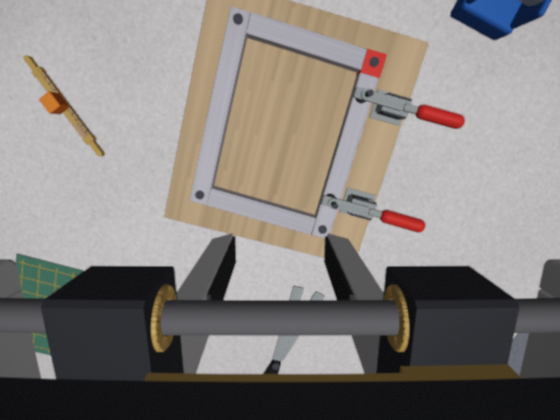

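```bash
python3 - <<'E'
from h import *
import pickle
c,s=pickle.load(open("w2.pkl","rb"))
crop(c["img"],180,0,420,250,2.4,"pics/w2c.png")
p=pix2w(c,[[238,18.5],[374,62],[323,229],[200,195]],32,s)
print(p.round(1)); n=np.linalg.norm
for i in range(4): print(n(p[i]-p[(i+1)%4]).round(1))
print(n(p[0]-p[2]),n(p[1]-p[3]), c["depth"][18,238],c["depth"][229,323])
E
```

```text
[[489.9  85.   32. ]
 [629.1 105.5  32. ]
 [660.4 -71.9  32. ]
 [521.4 -93.6  32. ]]
140.7
180.1
140.6
181.3
231.64579542569194 226.32734743111624 310.35034 359.38947
```

View pics/w2c.png

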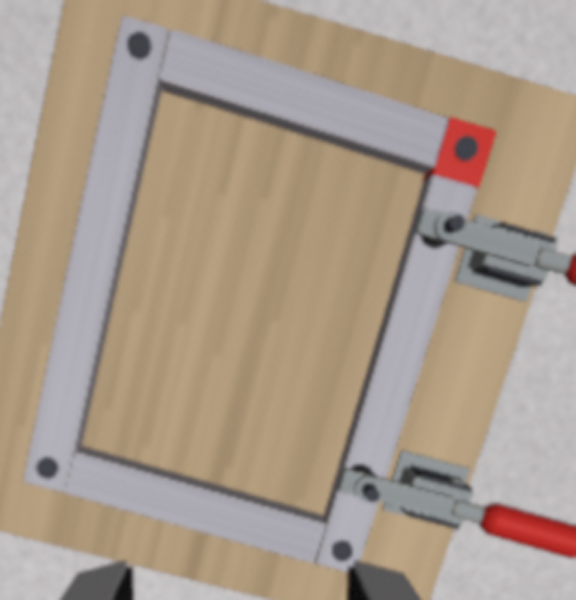

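```bash
python3 goal.py 474 -370 150 25
```

```text
dp [-245.2, 50.1, -231.8] turn [0.07, -0.17, -0.08] t 1.92 pos [599.2 -56.6 199.5] yaw 24.83 F [-1.03  0.95 -0.53] M [-0.09  0.11  0.01] gap 51.6 j6 -0.59
```

Call:
servo_tool([
  {"dp": [-245, 10, -232], "turn": [0, 0, 0]},
  {"dp": [-245, 10, -232], "turn": [0, 0, 0]},
  {"dp": [-245, 10, -232], "turn": [0, 0, 0]},
  {"dp": [-245, 50, -232], "turn": [0, 0, 0]},
  {"dp": [-245, 50, -232], "turn": [0, 0, 0]},
])

```text
clock: 2.33
eef_pos: [522.0, -248.8, 179.2]
eef_rot: [-1.573, 0.0, 0.435]
wrist_force: [1.3, 0.1, 0.5]
finger_gap: 51.5
```

Call:
servo_tool([
  {"dp": [-98, 25, -93], "turn": [0, 0, 0]},
  {"dp": [-98, 25, -93], "turn": [0, 0, 0]},
  {"dp": [-98, 25, -93], "turn": [0, 0, 0]},
  {"dp": [-98, 25, -93], "turn": [0, 0, 0]},
  {"dp": [-98, 25, -93], "turn": [0, 0, 0]},
])

```text
clock: 2.75
eef_pos: [471.0, -375.7, 153.9]
eef_rot: [-1.572, 0.001, 0.433]
wrist_force: [0.5, 0.7, 0.1]
finger_gap: 51.6
```

```bash
python3 goal.py 474 -370 150 25;python3 snap.py w3
```

```text
dp [5.1, 3.8, 3.9] turn [0.08, -0.21, -0.05] t 2.75 pos [ 471.  -375.7  153.9] yaw 24.79 F [0.47 0.73 0.06] M [-0.08  0.05 -0.02] gap 51.6 j6 -1.17
[ 471.02192566 -375.65347668  153.85182537] [-1.57225031e+00  9.50744094e-04  4.32692233e-01] [ 0.072 -0.025  0.011  0.011  0.006  0.046] 2.75
```

View pics/w3.png

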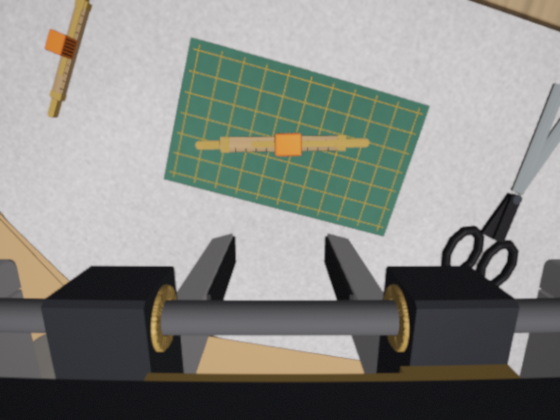

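```bash
python3 - <<'E'
from h import *
import pickle
c,s=pickle.load(open("w3.pkl","rb"))
crop(c["img"],160,30,440,240,2.8,"pics/w3c.png")
E
```

```text
(no output)
```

View pics/w3c.png

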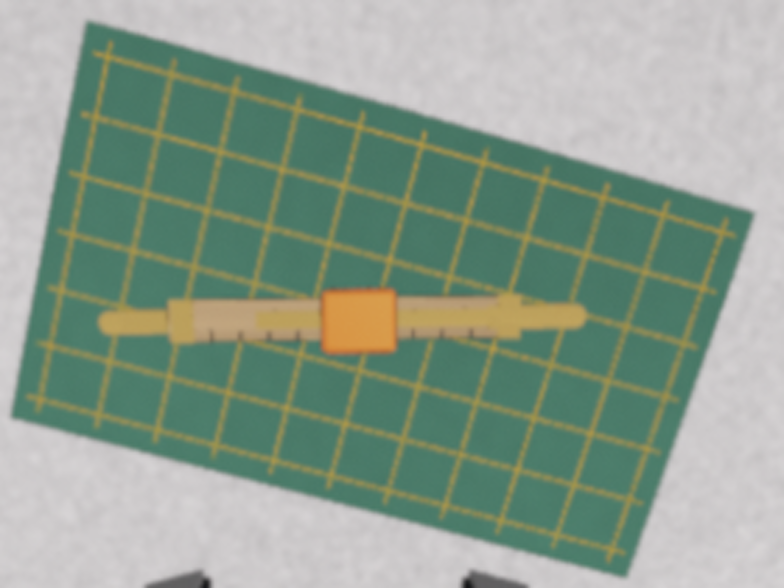

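```bash
python3 - <<'E'
from h import *
import pickle
c,s=pickle.load(open("w3.pkl","rb"))
f=lambda u,v:[160+u/2.8-.3,30+v/2.8-.3]
p=pix2w(c,[f(111,323),f(576,316),f(360,321),f(87,21),f(753,212),f(628,576),f(12,417)],[14,14,39,3,3,3,3],s)
print(p.round(1),np.linalg.norm(p[0]-p[1]));d=p[1]-p[0];print(np.degrees(np.arctan2(d[1],d[0])), (p[0]+p[1])/2+5*d/np.linalg.norm(d))
print("mat c",p[3:].mean(0), np.linalg.norm(p[3]-p[4]),np.linalg.norm(p[4]-p[5]))
E
```

```text
[[ 378.4 -358.5   14. ]
 [ 523.4 -288.7   14. ]
 [ 455.4 -321.1   39. ]
 [ 331.4 -270.4    3. ]
 [ 565.8 -229.6    3. ]
 [ 590.6 -365.5    3. ]
 [ 355.4 -406.9    3. ]] 160.9720747958362
25.689504103190092 [ 455.39787804 -321.43134177   14.        ]
mat c [ 460.80182197 -318.09302972    3.        ] 237.98422502878338 138.16756415474455
```

```bash
python3 goal.py 455.4 -321.3 100 -64
```

```text
dp [7.1, 54.3, 55.0] turn [0.1, 88.87, 0.06] t 2.8 pos [ 472.1 -374.1  154.4] yaw 24.87 F [-0.38 -0.12 -0.84] M [-0.02  0.05 -0.01] gap 51.7 j6 -1.16
```

Call:
servo_tool([
  {"dp": [7, 54, 55], "turn": [0, 89, 0]},
  {"dp": [7, 54, 55], "turn": [0, 89, 0]},
  {"dp": [7, 54, 55], "turn": [0, 89, 0]},
  {"dp": [7, 54, 55], "turn": [0, 89, 0]},
  {"dp": [7, 54, 55], "turn": [0, 89, 0]},
])

```text
clock: 3.22
eef_pos: [456.3, -318.7, 100.8]
eef_rot: [-1.573, -0.001, -0.193]
wrist_force: [-0.2, -0.5, 0.4]
finger_gap: 51.9
```

```bash
python3 goal.py 455.4 -321.3 100 -154.3
```

```text
dp [-0.4, 0.8, -2.7] turn [-0.04, 143.24, 0.16] t 3.22 pos [ 456.3 -318.7  100.8] yaw -11.06 F [-0.22 -0.51  0.35] M [-0.07  0.05 -0.05] gap 51.9 j6 -0.48
```

Call:
servo_tool([
  {"dp": [0, 0, -2.5], "turn": [0, 143, 0]},
  {"dp": [0, 0, -2.5], "turn": [0, 143, 0]},
  {"dp": [0, 0, -2.5], "turn": [0, 143, 0]},
  {"dp": [0, 0, -2.5], "turn": [0, 143, 0]},
  {"dp": [0, 0, -2.5], "turn": [0, 143, 0]},
])

```text
clock: 3.63
eef_pos: [457.0, -318.9, 101.5]
eef_rot: [-1.571, -0.003, -0.818]
wrist_force: [0.5, 0.7, 0.2]
finger_gap: 51.6
```

Call:
servo_tool([
  {"dp": [0, 0, 0], "turn": [0, 100, 0]},
  {"dp": [0, 0, 0], "turn": [0, 100, 0]},
  {"dp": [0, 0, 0], "turn": [0, 100, 0]},
  {"dp": [0, 0, 0], "turn": [0, 100, 0]},
  {"dp": [0, 0, 0], "turn": [0, 100, 0]},
])

```text
clock: 4.05
eef_pos: [458.1, -316.7, 102.2]
eef_rot: [-1.569, -0.002, -1.443]
wrist_force: [0.9, -0.3, 0.5]
finger_gap: 52.0
```

Call:
servo_tool([
  {"dp": [0, 0, 0], "turn": [0, 65, 0]},
  {"dp": [0, 0, 0], "turn": [0, 65, 0]},
  {"dp": [0, 0, 0], "turn": [0, 65, 0]},
  {"dp": [0, 0, 0], "turn": [0, 65, 0]},
  {"dp": [0, 0, 0], "turn": [0, 65, 0]},
])

```text
clock: 4.47
eef_pos: [459.1, -314.4, 102.9]
eef_rot: [-1.568, -0.001, -2.068]
wrist_force: [0.0, -0.1, 0.1]
finger_gap: 51.8
```

```bash
python3 goal.py 455.4 -321.3 100 -154.3
```

```text
dp [7.9, 3.0, 0.0] turn [-0.18, 35.79, 0.0] t 4.47 pos [ 459.1 -314.4  102.9] yaw -118.51 F [ 0.   -0.11  0.14] M [ 0.04  0.07 -0.01] gap 51.8 j6 1.4
```

Call:
servo_tool([
  {"dp": [8, 3, 0], "turn": [0, 35.8, 0]},
  {"dp": [8, 3, 0], "turn": [0, 35.8, 0]},
  {"dp": [8, 3, 0], "turn": [0, 35.8, 0]},
  {"dp": [8, 3, 0], "turn": [0, 35.8, 0]},
  {"dp": [8, 3, 0], "turn": [0, 35.8, 0]},
])

```text
clock: 4.88
eef_pos: [456.4, -319.2, 100.7]
eef_rot: [-1.567, 0.001, -2.693]
wrist_force: [0.5, 0.6, 0.7]
finger_gap: 51.8
```

Call:
servo_tool([
  {"dp": [0, 35, 0], "turn": [0, 0, 0]},
  {"dp": [0, 35, 0], "turn": [0, 0, 0]},
  {"dp": [0, 35, 0], "turn": [0, 0, 0]},
])

```text
clock: 5.13
eef_pos: [456.7, -317.2, 65.4]
eef_rot: [-1.57, 0.001, -2.69]
wrist_force: [-0.2, -0.5, 0.5]
finger_gap: 51.6
```

```bash
python3 goal.py 455.4 -321.3 17 -154.3; python3 snap.py w4
```

```text
dp [3.0, 48.4, 3.1] turn [-0.06, 0.16, -0.03] t 5.13 pos [ 456.7 -317.2   65.4] yaw -154.14 F [-0.2 -0.5  0.5] M [0.03 0.14 0.03] gap 51.6 j6 2.02
[ 456.67860309 -317.16391932   65.41862456] [-1.56966911e+00  5.33445914e-04 -2.69030313e+00] [-0.013 -0.029 -0.04  -0.004  0.016 -0.008] 5.1333
```

View pics/w4.png

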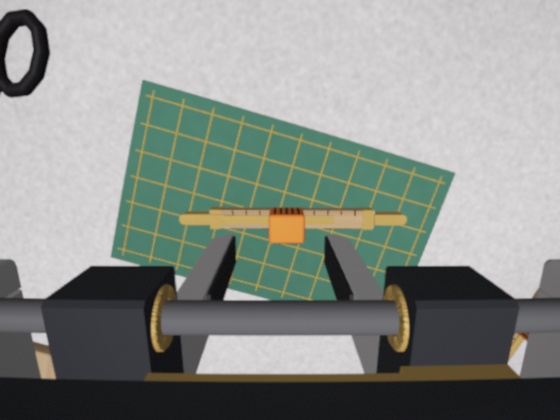

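```bash
python3 - <<'E'
from h import *
import pickle
c,s=pickle.load(open("w4.pkl","rb"))
crop(c["img"],170,190,420,270,3.1,"pics/w4c.png")
p=pix2w(c,[[183.5,219],[402,220],[287,230]],[14,14,39],s)
print(p.round(1),np.linalg.norm(p[0]-p[1]));d=p[0]-p[1];print(np.degrees(np.arctan2(d[1],d[0])), (p[0]+p[1])/2+5*d/np.linalg.norm(d))
E
```

```text
[[ 523.2 -288.6   14. ]
 [ 377.2 -358.6   14. ]
 [ 454.4 -321.1   39. ]] 161.88850981218587
25.624000905206294 [ 454.67626872 -321.44469503   14.        ]
```

View pics/w4c.png

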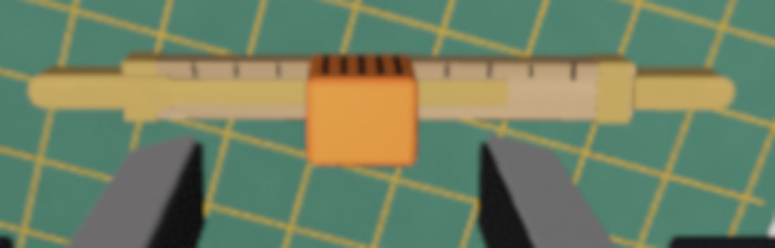

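Call:
servo_tool([
  {"dp": [2.5, 25, 3.5], "turn": [0, 0, 0]},
  {"dp": [2.5, 45, 3.5], "turn": [0, 0, 0]},
  {"dp": [2.5, 48, 3.5], "turn": [0, 0, 0]},
  {"dp": [2.5, 48, 3.5], "turn": [0, 0, 0]},
])

```text
clock: 5.52
eef_pos: [456.7, -322.0, 19.1]
eef_rot: [-1.568, 0.001, -2.69]
wrist_force: [-0.6, -0.3, 0.9]
finger_gap: 51.5
```

```bash
python3 goal.py 455 -321.3 17 -154.3
```

```text
dp [1.2, 2.1, -1.4] turn [-0.15, 0.18, -0.07] t 5.52 pos [ 456.7 -322.    19.1] yaw -154.12 F [-0.6  -0.31  0.9 ] M [0.11 0.13 0.02] gap 51.5 j6 2.01
```

Call:
servo_tool([
  {"dp": [1.2, 1, -1.2], "turn": [0, 0, 0]},
  {"dp": [1.2, 1, -1.2], "turn": [0, 0, 0]},
  {"dp": [1.2, 1, -1.2], "turn": [0, 0, 0]},
  {"dp": [1.2, 1, -1.2], "turn": [0, 0, 0]},
  {"dp": [1.2, 1, -1.2], "turn": [0, 0, 0]},
], grip=1, force=25)

```text
clock: 5.93
eef_pos: [455.3, -321.7, 18.7]
eef_rot: [-1.567, 0.002, -2.69]
wrist_force: [-0.1, -0.2, 5.1]
finger_gap: 24.0
```

```bash
python3 goal.py 455 -321.3 17 -154.3
```

```text
dp [0.2, 1.7, -0.5] turn [-0.2, 0.19, -0.09] t 5.93 pos [ 455.3 -321.7   18.7] yaw -154.11 F [-0.06 -0.15  5.14] M [ 0.13  0.35 -0.09] gap 24.0 j6 2.01
```

Call:
servo_tool([
  {"dp": [0, -20, 0], "turn": [0, 0, 0]},
  {"dp": [0, -50, 0], "turn": [0, 0, 0]},
  {"dp": [0, -80, 0], "turn": [0, 0, 0]},
  {"dp": [0, -100, 0], "turn": [0, 0, 0]},
  {"dp": [0, -100, 0], "turn": [0, 0, 0]},
])

```text
clock: 6.35
eef_pos: [456.4, -322.5, 123.0]
eef_rot: [-1.561, 0.004, -2.69]
wrist_force: [0.7, -0.2, -3.2]
finger_gap: 24.1
```

```bash
python3 goal.py 575 3 120 -60;  python3 snap.py w5
```

```text
dp [-248.8, 1.8, -241.1] turn [-0.61, -94.11, 0.25] t 6.35 pos [ 456.4 -322.5  123. ] yaw -154.11 F [ 0.73 -0.18 -3.19] M [ 0.09  0.07 -0.01] gap 24.1 j6 2.01
[ 456.40629139 -322.49656829  122.97938024] [-1.56148315  0.00427492 -2.6897326 ] [-0.002  0.061  0.06   0.    -0.083  0.   ] 6.35
```

View pics/w5.png

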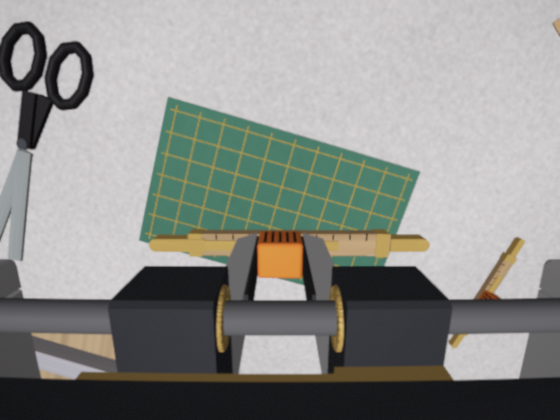

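Call:
servo_tool([
  {"dp": [-249, 0, -243], "turn": [-0.6, -94, 0.2]},
  {"dp": [-249, 0, -243], "turn": [-0.6, -94, 0.2]},
  {"dp": [-249, 0, -243], "turn": [-0.6, -94, 0.2]},
  {"dp": [-249, 0, -243], "turn": [-0.6, -94, 0.2]},
  {"dp": [-249, 0, -243], "turn": [-0.6, -94, 0.2]},
])

```text
clock: 6.82
eef_pos: [525.5, -123.5, 117.1]
eef_rot: [-1.572, 0.0, -2.059]
wrist_force: [1.3, -0.5, -3.1]
finger_gap: 23.6
```

```bash
python3 goal.py 577 9 120 0
```

```text
dp [-141.2, -2.9, -16.6] turn [0.04, -117.97, -0.09] t 6.82 pos [ 525.5 -123.5  117.1] yaw -117.97 F [ 1.35 -0.5  -3.08] M [-0.    0.09  0.  ] gap 23.6 j6 1.76
```

Call:
servo_tool([
  {"dp": [-141, -3, -17], "turn": [0, -118, 0]},
  {"dp": [-141, -3, -17], "turn": [0, -118, 0]},
  {"dp": [-141, -3, -17], "turn": [0, -118, 0]},
  {"dp": [-141, -3, -17], "turn": [0, -118, 0]},
  {"dp": [-141, -3, -17], "turn": [0, -118, 0]},
])

```text
clock: 7.23
eef_pos: [576.6, 13.0, 117.7]
eef_rot: [-1.572, 0.002, -1.43]
wrist_force: [-0.1, 0.3, -1.8]
finger_gap: 23.8
```

Call:
servo_tool([
  {"dp": [0, 0, 0], "turn": [0, -82, 0]},
  {"dp": [0, 0, 0], "turn": [0, -82, 0]},
  {"dp": [0, 0, 0], "turn": [0, -82, 0]},
  {"dp": [0, 0, 0], "turn": [0, -82, 0]},
  {"dp": [0, 0, 0], "turn": [0, -82, 0]},
])

```text
clock: 7.65
eef_pos: [575.7, 13.1, 115.3]
eef_rot: [-1.572, 0.004, -0.809]
wrist_force: [0.7, -0.1, -2.3]
finger_gap: 23.9
```

```bash
python3 goal.py 577 9 120 63
```

```text
dp [3.9, -4.7, -1.9] turn [-0.16, -109.33, -0.2] t 7.65 pos [575.7  13.1 115.3] yaw -46.33 F [ 0.72 -0.06 -2.29] M [-0.03  0.19 -0.05] gap 23.9 j6 0.77
```

Call:
servo_tool([
  {"dp": [4, -4, -2], "turn": [0, -109, 0]},
  {"dp": [4, -4, -2], "turn": [0, -109, 0]},
  {"dp": [4, -4, -2], "turn": [0, -109, 0]},
  {"dp": [4, -4, -2], "turn": [0, -109, 0]},
  {"dp": [4, -4, -2], "turn": [0, -109, 0]},
])

```text
clock: 8.07
eef_pos: [576.1, 8.8, 116.9]
eef_rot: [-1.569, 0.005, -0.184]
wrist_force: [0.0, -0.1, -3.1]
finger_gap: 23.7
```

Call:
servo_tool([
  {"dp": [0, 0, 0], "turn": [0, -73, 0]},
  {"dp": [0, 0, 0], "turn": [0, -73, 0]},
  {"dp": [0, 0, 0], "turn": [0, -73, 0]},
  {"dp": [0, 0, 0], "turn": [0, -73, 0]},
  {"dp": [0, 0, 0], "turn": [0, -73, 0]},
])

```text
clock: 8.48
eef_pos: [575.1, 8.9, 114.5]
eef_rot: [-1.565, 0.004, 0.441]
wrist_force: [0.4, 0.4, -3.0]
finger_gap: 23.7
```

Call:
servo_tool([
  {"dp": [0, 0, 0], "turn": [0, -38, 0]},
  {"dp": [0, 0, 0], "turn": [0, -38, 0]},
  {"dp": [0, 0, 0], "turn": [0, -38, 0]},
  {"dp": [0, 0, 0], "turn": [0, -38, 0]},
  {"dp": [0, 0, 0], "turn": [0, -38, 0]},
])

```text
clock: 8.9
eef_pos: [574.2, 8.9, 112.1]
eef_rot: [-1.561, 0.001, 1.066]
wrist_force: [0.0, -0.2, -3.4]
finger_gap: 23.8
```

```bash
python3 goal.py 577 9 80 63
```

```text
dp [1.5, 32.1, -2.7] turn [-0.55, -1.9, -0.06] t 8.9 pos [574.2   8.9 112.1] yaw 61.1 F [ 0.01 -0.23 -3.43] M [-0.03  0.03  0.01] gap 23.8 j6 -1.12
```

Call:
servo_tool([
  {"dp": [1.5, 15, -2.7], "turn": [-0.5, -1.9, 0]},
  {"dp": [1.5, 32, -2.7], "turn": [-0.5, -1.9, 0]},
  {"dp": [1.5, 32, -2.7], "turn": [-0.5, -1.9, 0]},
  {"dp": [1.5, 32, -2.7], "turn": [-0.5, -1.9, 0]},
])

```text
clock: 9.23
eef_pos: [575.9, 9.0, 78.2]
eef_rot: [-1.566, 0.003, 1.099]
wrist_force: [0.2, -0.5, -1.6]
finger_gap: 23.6
```

```bash
python3 goal.py 577 9 35 63;  python3 snap.py w6
```

```text
dp [0.6, 43.2, -1.2] turn [-0.26, -0.02, -0.16] t 9.23 pos [575.9   9.   78.2] yaw 62.98 F [ 0.17 -0.5  -1.65] M [-0.02 -0.02  0.02] gap 23.6 j6 -1.15
[575.8788459    9.0445071   78.19908989] [-1.56628947  0.00271905  1.09918927] [ 0.001 -0.034 -0.031  0.     0.013 -0.002] 9.2333
```

View pics/w6.png

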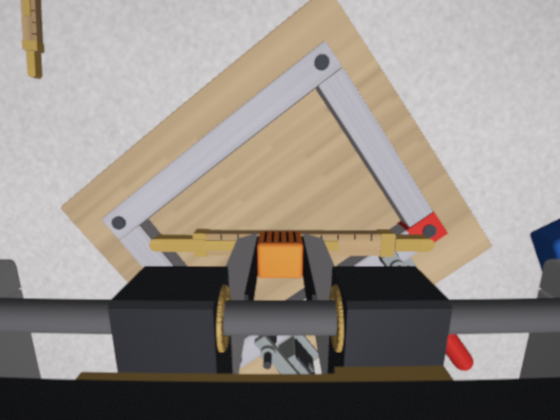

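```bash
python3 - <<'E'
from h import *
import pickle
c,s=pickle.load(open("w6.pkl","rb"))
p=pix2w(c,[[321.7,62],[429.5,231],[118.5,222.5]],32,s);print(p.round(1))
n=np.linalg.norm;print(n(p[0]-p[1]),n(p[0]-p[2]),n(p[1]-p[2]))
q=pix2w(c,[[155,245],[429,245]],62.5+11,s);print(q.round(1),n(q[0]-q[1]),q.mean(0))
d=q[0]-q[1];print(np.degrees(np.arctan2(d[1],d[0])))
print((toolR(s).T@(q-s["eef_pos"]).T).T)
crop(c["img"],80,180,460,280,2,"pics/w6c.png")
E
```

```text
[[489.9  84.9  32. ]
 [629.6 106.1  32. ]
 [520.8 -93.7  32. ]]
141.30620646878808 181.2897849886425 227.474093916797
[[542.3 -56.9  73.5]
 [617.3  90.6  73.5]] 165.53919241751353 [579.84107843  16.84458699  73.5       ]
-116.93676412011885
[[-74.00772247   4.89980247  -0.12989872]
 [ 91.53067871   4.45079751   0.11577292]]
```

View pics/w6c.png

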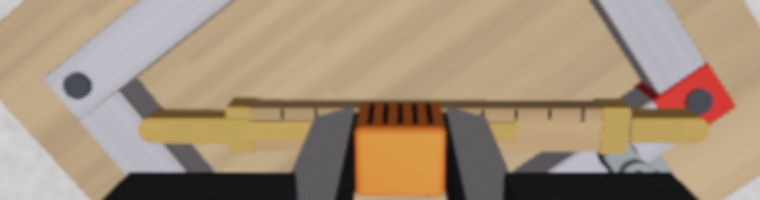

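Call:
servo_tool([
  {"dp": [-9, 15, -1], "turn": [-0.2, 0, -0.1]},
  {"dp": [-9, 30, -1], "turn": [-0.2, 0, -0.1]},
  {"dp": [-9, 42, -1], "turn": [-0.2, 0, -0.1]},
  {"dp": [-9, 46, -1], "turn": [-0.2, 0, -0.1]},
  {"dp": [-9, 46, -1], "turn": [-0.2, 0, -0.1]},
])

```text
clock: 9.7
eef_pos: [573.0, 0.6, 32.9]
eef_rot: [-1.571, 0.0, 1.099]
wrist_force: [-0.2, -0.1, -2.0]
finger_gap: 23.8
```

```bash
python3 goal.py 572 1 28 63;  python3 snap.py w7
```

```text
dp [-0.1, 4.9, 1.1] turn [-0.0, -0.03, -0.03] t 9.7 pos [573.    0.6  32.9] yaw 62.97 F [-0.23 -0.07 -2.03] M [-0.02  0.09  0.  ] gap 23.8 j6 -1.16
[573.02430646   0.63967235  32.88431946] [-1.57071296e+00  4.77237134e-04  1.09910925e+00] [ 0.002 -0.023 -0.019 -0.     0.016 -0.002] 9.7
```

View pics/w7.png

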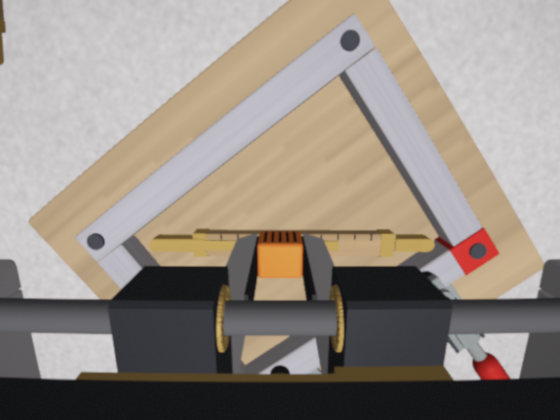

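Call:
servo_tool([
  {"dp": [0, 2, 0], "turn": [0, 0, 0]},
  {"dp": [0, 4, 0], "turn": [0, 0, 0]},
  {"dp": [0, 5, 0], "turn": [0, 0, 0]},
  {"dp": [0, 5, 0], "turn": [0, 0, 0]},
])

```text
clock: 10.08
eef_pos: [573.5, 0.7, 28.8]
eef_rot: [-1.572, -0.0, 1.099]
wrist_force: [0.2, 0.5, -2.1]
finger_gap: 23.3
```

```bash
python3 goal.py 572 1 28 63
```

```text
dp [-0.4, 0.8, 1.5] turn [0.06, -0.01, 0.0] t 10.08 pos [573.5   0.7  28.8] yaw 62.99 F [ 0.22  0.48 -2.09] M [-0.03  0.02  0.03] gap 23.3 j6 -1.16
```

Call:
servo_tool([
  {"dp": [0, 1.5, 0], "turn": [0, 0, 0]},
  {"dp": [0, 1.5, 0], "turn": [0, 0, 0]},
  {"dp": [0, 1.5, 0], "turn": [0, 0, 0]},
])

```text
clock: 10.33
eef_pos: [573.9, 0.7, 27.8]
eef_rot: [-1.573, -0.0, 1.099]
wrist_force: [-0.0, 0.2, 3.3]
finger_gap: 23.7
```

```bash
python3 goal.py 572 1 28 63
```

```text
dp [-0.6, -0.2, 1.8] turn [0.12, -0.01, 0.03] t 10.33 pos [573.9   0.7  27.8] yaw 62.99 F [-0.    0.21  3.26] M [0.07 0.05 0.03] gap 23.7 j6 -1.16
```

Call:
servo_tool([
  {"dp": [3, -0.4, 1.3], "turn": [0.1, 0, 0]},
  {"dp": [6, -0.4, 1.5], "turn": [0.1, 0, 0]},
  {"dp": [9, -0.4, 1.5], "turn": [0.1, 0, 0]},
  {"dp": [11, -0.4, 1.5], "turn": [0.1, 0, 0]},
  {"dp": [11, -0.4, 1.5], "turn": [0.1, 0, 0]},
])

```text
clock: 10.75
eef_pos: [577.5, 11.7, 27.9]
eef_rot: [-1.571, -0.0, 1.1]
wrist_force: [-0.4, 0.9, -2.4]
finger_gap: 23.8
```

```bash
cat > st.py <<'E'
from h import *
from cell import manip
s=manip.read_state();R=toolR(s)
print("t",s["clock"].__round__(2),"pos",s["eef_pos"].round(2),"rot",np.degrees(s["eef_rot"]).round(2),"Ftool",(R.T@s["wrist_force"]).round(2),"Fw",s["wrist_force"].round(2),"gap",s["finger_gap"].__round__(1))
O=np.array([575.8,4.6]);a=np.radians(10.0);A=np.array([[np.cos(a),np.sin(a)],[-np.sin(a),np.cos(a)]])
b=A@(s["eef_pos"][:2]-O);print("tcp in frame",b.round(2),"rule yaw in frame",(np.degrees(s["eef_rot"][2])+180-10.)%360)
E
python3 st.py
```

```text
t 10.75 pos [577.52  11.66  27.94] rot [-8.999e+01 -2.000e-02  6.302e+01] Ftool [0.58 2.38 0.75] Fw [-0.41  0.85 -2.37] gap 23.8
tcp in frame [2.92 6.65] rule yaw in frame 233.01646051181217
```

Call:
servo_tool([
  {"dp": [0.5, 1, 0.3], "turn": [0, 0, 0]},
  {"dp": [1.0, 1, 0.3], "turn": [0, 0, 0]},
  {"dp": [1.5, 1, 0.3], "turn": [0, 0, 0]},
  {"dp": [2, 1, 0.3], "turn": [0, 0, 0]},
  {"dp": [2, 1, 0.3], "turn": [0, 0, 0]},
])

```text
clock: 11.17
eef_pos: [578.2, 12.6, 27.8]
eef_rot: [-1.571, 0.001, 1.1]
wrist_force: [-7.1, -8.2, 8.8]
finger_gap: 23.6
```

```bash
python3 st.py
```

```text
t 11.17 pos [578.15  12.56  27.75] rot [-9.003e+01  7.000e-02  6.302e+01] Ftool [-10.53  -8.76   2.6 ] Fw [-7.09 -8.2   8.77] gap 23.6
tcp in frame [3.7  7.44] rule yaw in frame 233.02250511387308
```

Call:
servo_tool([
  {"dp": [-1, -0.5, 0.2], "turn": [0, 0, 0]},
  {"dp": [-5, -0.5, 0.3], "turn": [0, 0, 0]},
  {"dp": [-10, -0.5, 0.3], "turn": [0, 0, 0]},
  {"dp": [-15, -0.5, 0.3], "turn": [0, 0, 0]},
  {"dp": [-18, -0.5, 0.3], "turn": [0, 0, 0]},
])

```text
clock: 11.58
eef_pos: [569.3, -4.0, 28.1]
eef_rot: [-1.571, 0.001, 1.1]
wrist_force: [0.0, 0.2, -2.7]
finger_gap: 24.0
```

```bash
python3 st.py; python3 snap.py w8
```

```text
t 11.58 pos [569.32  -3.97  28.07] rot [-9.001e+01  7.000e-02  6.300e+01] Ftool [0.18 2.73 0.08] Fw [ 0.01  0.19 -2.73] gap 24.0
tcp in frame [-7.87 -7.31] rule yaw in frame 233.00021994667003
[569.32248338  -3.96556346  28.07342216] [-1.57104287e+00  1.21507456e-03  1.09956127e+00] [-0.055 -0.028  0.042  0.001 -0.016 -0.052] 11.5833
```

View pics/w8.png

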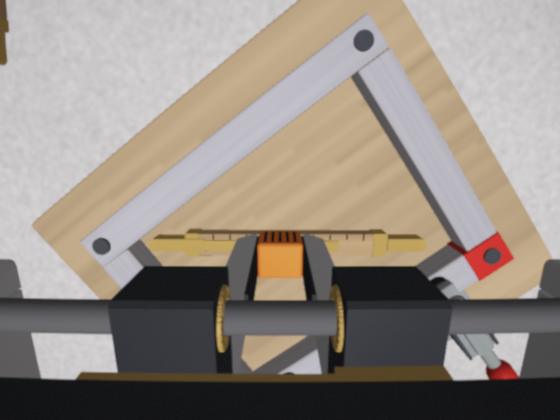

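Call:
servo_tool([
  {"dp": [4, 0.3, 0], "turn": [0, 0, 0]},
  {"dp": [9, 0.4, 0], "turn": [0, 0, 0]},
  {"dp": [14, 0.5, 0], "turn": [0, 0, 0]},
  {"dp": [17.5, 0.5, 0], "turn": [0, 0, 0]},
  {"dp": [18.8, 0.5, 0], "turn": [0, 0, 0]},
])

```text
clock: 12.05
eef_pos: [578.0, 12.7, 27.8]
eef_rot: [-1.571, 0.002, 1.1]
wrist_force: [-5.9, -10.2, 5.3]
finger_gap: 23.6
```

```bash
python3 st.py
```

```text
t 12.05 pos [577.96  12.74  27.77] rot [-90.02   0.14  63.04] Ftool [-11.82  -5.22   0.65] Fw [ -5.93 -10.23   5.25] gap 23.6
tcp in frame [3.54 7.65] rule yaw in frame 233.0418378258461
```

Call:
servo_tool([
  {"dp": [-1, 0.5, 0], "turn": [0, -0.04, 0]},
  {"dp": [-3, 0.5, 0], "turn": [0, -0.04, 0]},
  {"dp": [-6, 0.5, 0], "turn": [0, -0.04, 0]},
  {"dp": [-9, 0.5, 0], "turn": [0, -0.04, 0]},
  {"dp": [-10, 0.5, 0], "turn": [0, -0.04, 0]},
])

```text
clock: 12.47
eef_pos: [573.6, 4.0, 27.8]
eef_rot: [-1.572, 0.002, 1.101]
wrist_force: [-1.1, 2.9, 4.8]
finger_gap: 23.8
```

```bash
python3 st.py; python3 snap.py w9
```

```text
t 12.47 pos [573.59   3.97  27.75] rot [-90.05   0.1   63.1 ] Ftool [ 2.07 -4.78  2.34] Fw [-1.15  2.91  4.78] gap 23.8
tcp in frame [-2.29 -0.23] rule yaw in frame 233.09529518363325
[573.58997475   3.972752    27.75196007] [-1.57166884  0.00179966  1.10122064] [-0.015 -0.009  0.013  0.    -0.004 -0.015] 12.4667
```

View pics/w9.png

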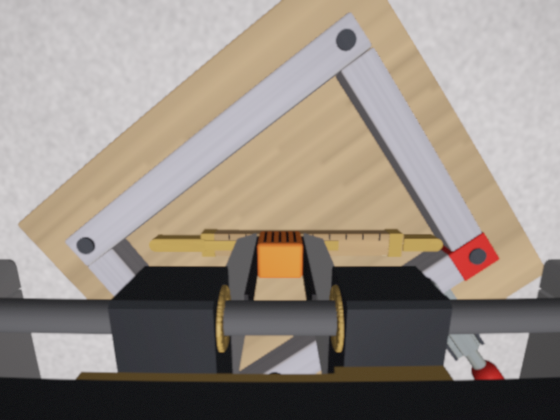

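Call:
servo_tool([
  {"dp": [-3, 0.5, 0], "turn": [0, 0.05, 0]},
  {"dp": [-6, 0.5, 0], "turn": [0, 0.05, 0]},
  {"dp": [-9, 0.5, 0], "turn": [0, 0.05, 0]},
  {"dp": [-12, 0.5, 0], "turn": [0, 0.05, 0]},
  {"dp": [-13, 0.5, 0], "turn": [0, 0.05, 0]},
])

```text
clock: 12.93
eef_pos: [567.7, -7.6, 27.7]
eef_rot: [-1.572, 0.001, 1.1]
wrist_force: [-2.6, 2.2, 4.8]
finger_gap: 24.0
```

```bash
python3 st.py
```

```text
t 12.93 pos [567.73  -7.6   27.74] rot [-9.006e+01  8.000e-02  6.304e+01] Ftool [ 0.75 -4.79  3.33] Fw [-2.63  2.19  4.79] gap 24.0
tcp in frame [-10.07 -10.62] rule yaw in frame 233.04272347500512
```

Call:
servo_tool([
  {"dp": [-1, 0.4, 0], "turn": [0, 0, 0]},
  {"dp": [-2, 0.4, 0], "turn": [0, 0, 0]},
  {"dp": [-3, 0.4, 0], "turn": [0, 0, 0]},
  {"dp": [-3, 0.4, 0], "turn": [0, 0, 0]},
])

```text
clock: 13.27
eef_pos: [566.5, -10.1, 27.8]
eef_rot: [-1.572, 0.001, 1.1]
wrist_force: [-2.6, 1.2, 5.6]
finger_gap: 24.0
```

```bash
python3 st.py
```

```text
t 13.27 pos [566.48 -10.13  27.78] rot [-9.008e+01  5.000e-02  6.305e+01] Ftool [-0.15 -5.6   2.84] Fw [-2.6   1.16  5.6 ] gap 24.0
tcp in frame [-11.74 -12.89] rule yaw in frame 233.05177609287097
```

Call:
servo_tool([
  {"dp": [-0.6, 0.4, 0], "turn": [0, 0, 0]},
  {"dp": [-1.2, 0.4, 0], "turn": [0, 0, 0]},
  {"dp": [-1.2, 0.4, 0], "turn": [0, 0, 0]},
])

```text
clock: 13.52
eef_pos: [566.0, -11.0, 27.7]
eef_rot: [-1.572, 0.001, 1.101]
wrist_force: [-3.5, 2.0, 5.7]
finger_gap: 24.0
```

```bash
python3 st.py; python3 snap.py w10
```

```text
t 13.52 pos [566.02 -10.96  27.74] rot [-9.009e+01  3.000e-02  6.306e+01] Ftool [ 0.22 -5.72  3.98] Fw [-3.46  2.    5.72] gap 24.0
tcp in frame [-12.33 -13.62] rule yaw in frame 233.06497165617114
[566.02310969 -10.95691344  27.74149184] [-1.57229273e+00  5.02320115e-04  1.10069140e+00] [ 0.001  0.001  0.    -0.001  0.002  0.002] 13.5167
```

View pics/w10.png

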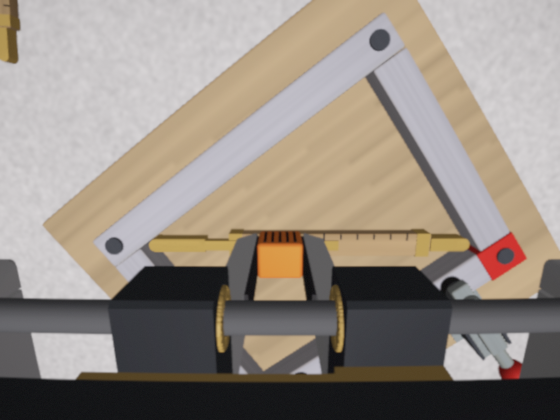

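```bash
python3 - <<'E'
from h import *
import pickle
c,s=pickle.load(open("w10.pkl","rb"))
p=pix2w(c,[[379.5,40],[505,255.5],[113.7,245.7]],32,s);print(p.round(1))
im=c["img"]
a=cv2.resize(im[215:280,90:220,::-1],None,fx=5.5,fy=5.5,interpolation=cv2.INTER_CUBIC)
b=cv2.resize(im[215:280,400:530,::-1],None,fx=5.5,fy=5.5,interpolation=cv2.INTER_CUBIC)
cv2.imwrite("pics/w10c.png",np.vstack([a[:295],b[:295]]))
e=pix2w(c,[[155.5,245],[465,244.5]],23,s);print(e,np.linalg.norm(e[0]-e[1]))
print((toolR(s).T@(e-s["eef_pos"]).T).T)
E
```

```text
[[489.9  85.1  32. ]
 [629.5 106.4  32. ]
 [520.9 -94.   32. ]]
[[532.7459571  -76.66230445  23.        ]
 [617.36027966  90.66225204  23.        ]] 187.50224208298212
[[-7.36492083e+01  4.77862614e+00 -8.87939905e-02]
 [ 1.13852666e+02  4.68390273e+00  2.70289127e-01]]
```

View pics/w10c.png

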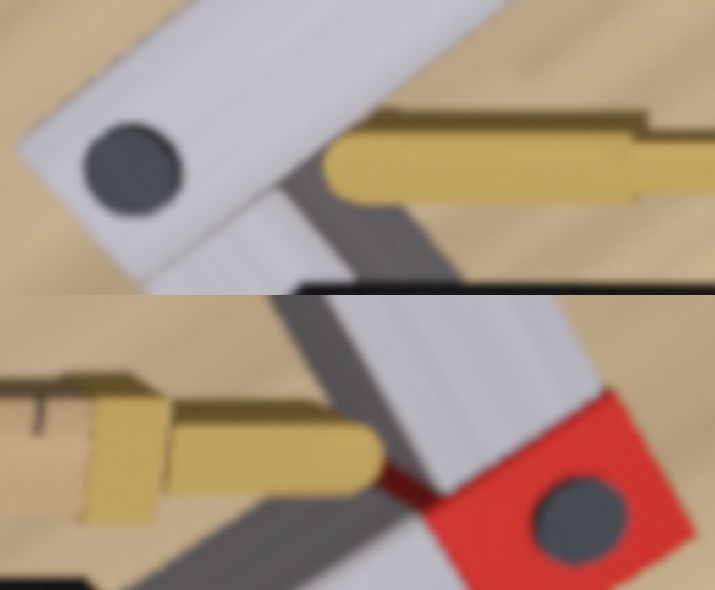

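Call:
servo_tool([
  {"dp": [-0.6, 0.4, 0], "turn": [0, 0, 0]},
  {"dp": [-1.1, 0.4, 0], "turn": [0, 0, 0]},
  {"dp": [-1.1, 0.4, 0], "turn": [0, 0, 0]},
])

```text
clock: 13.82
eef_pos: [565.8, -11.3, 27.8]
eef_rot: [-1.573, -0.001, 1.101]
wrist_force: [-0.1, 4.9, 4.7]
finger_gap: 24.1
```

```bash
python3 st.py
```

```text
t 13.82 pos [565.83 -11.3   27.75] rot [-9.011e+01 -3.000e-02  6.308e+01] Ftool [ 4.34 -4.72  2.34] Fw [-0.13  4.93  4.72] gap 24.1
tcp in frame [-12.58 -13.93] rule yaw in frame 233.0793643472802
```

Call:
servo_tool([
  {"dp": [-0.3, 0.4, 0], "turn": [0, 0, 0]},
  {"dp": [-0.3, 0.4, 0], "turn": [0, 0, 0]},
  {"dp": [-0.3, 0.4, 0], "turn": [0, 0, 0]},
  {"dp": [-0.3, 0.4, 0], "turn": [0, 0, 0]},
  {"dp": [-0.3, 0.4, 0], "turn": [0, 0, 0]},
])

```text
clock: 14.23
eef_pos: [565.9, -11.2, 27.8]
eef_rot: [-1.573, -0.001, 1.101]
wrist_force: [-1.5, 3.0, 5.7]
finger_gap: 23.9
```

```bash
python3 st.py
```

```text
t 14.23 pos [565.92 -11.18  27.78] rot [-9.013e+01 -7.000e-02  6.309e+01] Ftool [ 1.98 -5.68  2.7 ] Fw [-1.53  2.99  5.68] gap 23.9
tcp in frame [-12.47 -13.82] rule yaw in frame 233.09292456912794
```

Call:
servo_tool([
  {"dp": [4, 0.4, 0], "turn": [0.1, 0.1, 0]},
  {"dp": [10, 0.4, 0], "turn": [0.1, 0.1, 0]},
  {"dp": [17, 0.4, 0], "turn": [0.1, 0.1, 0]},
  {"dp": [24, 0.4, 0], "turn": [0.1, 0.1, 0]},
  {"dp": [26, 0.4, 0], "turn": [0.1, 0.1, 0]},
])

```text
clock: 14.65
eef_pos: [578.0, 12.6, 27.7]
eef_rot: [-1.572, -0.001, 1.1]
wrist_force: [-6.5, -7.4, 8.6]
finger_gap: 23.5
```

```bash
python3 st.py
```

```text
t 14.65 pos [577.98  12.64  27.72] rot [-9.005e+01 -6.000e-02  6.304e+01] Ftool [-9.51 -8.66  2.43] Fw [-6.49 -7.38  8.65] gap 23.5
tcp in frame [3.55 7.54] rule yaw in frame 233.0402183187578
```

Call:
servo_tool([
  {"dp": [-0.8, -1, 0], "turn": [0, 0, 0]},
  {"dp": [-0.8, -10, 0], "turn": [0, 0, 0]},
  {"dp": [-0.8, -25, 0], "turn": [0, 0, 0]},
  {"dp": [-0.8, -50, 0], "turn": [0, 0, 0]},
  {"dp": [-0.8, -75, 0], "turn": [0, 0, 0]},
])

```text
clock: 15.07
eef_pos: [576.9, 11.7, 103.4]
eef_rot: [-1.57, -0.001, 1.1]
wrist_force: [0.1, -0.8, -3.0]
finger_gap: 23.9
```

```bash
python3 goal.py 575.3 6.4 102 -44.2
```

```text
dp [-5.5, 1.4, -1.0] turn [-0.05, 107.23, -0.02] t 15.07 pos [576.9  11.7 103.4] yaw 63.03 F [ 0.05 -0.79 -2.95] M [-0.02  0.03 -0.03] gap 23.9 j6 -1.14
```

Call:
servo_tool([
  {"dp": [-1, 0, 0], "turn": [0, 4, 0]},
  {"dp": [-2, 0, 0], "turn": [0, 10, 0]},
  {"dp": [-3, 0, -0.5], "turn": [0, 17, 0]},
  {"dp": [-4, 0, -0.5], "turn": [0, 24, 0]},
  {"dp": [-5, 0, -1], "turn": [0, 31, 0]},
])

```text
clock: 15.48
eef_pos: [575.4, 6.6, 103.7]
eef_rot: [-1.57, -0.0, 0.553]
wrist_force: [0.4, 0.4, -3.4]
finger_gap: 23.8
```

Call:
servo_tool([
  {"dp": [0, 0, 0], "turn": [0, 7, 0]},
  {"dp": [0, 0, 0], "turn": [0, 14, 0]},
  {"dp": [0, 0, 0], "turn": [0, 21, 0]},
  {"dp": [0, 0, 0], "turn": [0, 28, 0]},
  {"dp": [0, 0, 0], "turn": [0, 35, 0]},
])

```text
clock: 15.9
eef_pos: [575.2, 6.4, 104.0]
eef_rot: [-1.57, 0.0, -0.065]
wrist_force: [-0.4, 0.3, -1.9]
finger_gap: 23.8
```

Call:
servo_tool([
  {"dp": [0, 0, 0], "turn": [0, 7, 0]},
  {"dp": [0, 0, 0], "turn": [0, 14, 0]},
  {"dp": [0, 0, 0], "turn": [0, 21, 0]},
  {"dp": [0, 0, 0], "turn": [0, 28, 0]},
  {"dp": [0, 0, 0], "turn": [0, 33, 0]},
])

```text
clock: 16.32
eef_pos: [575.0, 6.3, 104.3]
eef_rot: [-1.57, 0.001, -0.647]
wrist_force: [-0.1, -0.6, -2.6]
finger_gap: 23.7
```

```bash
python3 goal.py 575.3 6.4 60 -44.2
```

```text
dp [0.2, 44.3, 0.2] turn [-0.03, 7.11, -0.07] t 16.32 pos [575.    6.3 104.3] yaw -37.09 F [-0.06 -0.6  -2.58] M [-0.07  0.13  0.04] gap 23.7 j6 0.59
```

Call:
servo_tool([
  {"dp": [0, 5, 0], "turn": [0, 5, 0]},
  {"dp": [0, 20, 0], "turn": [0, 7.1, 0]},
  {"dp": [0, 40, 0], "turn": [0, 7.1, 0]},
  {"dp": [0, 44, 0], "turn": [0, 7.1, 0]},
])

```text
clock: 16.65
eef_pos: [573.5, 6.2, 57.9]
eef_rot: [-1.573, 0.004, -0.772]
wrist_force: [0.1, 0.3, -3.3]
finger_gap: 23.7
```

```bash
python3 goal.py 575.3 6.4 29 -44.2; python3 snap.py w11
```

```text
dp [1.3, 28.9, 1.4] turn [0.12, -0.01, -0.24] t 16.65 pos [573.5   6.2  57.9] yaw -44.21 F [ 0.11  0.34 -3.29] M [-0.02  0.16  0.01] gap 23.7 j6 0.72
[573.53258099   6.2219207   57.94240069] [-1.57290504  0.00411697 -0.77155538] [-0.001  0.039  0.001  0.001 -0.039 -0.013] 16.65
```

View pics/w11.png

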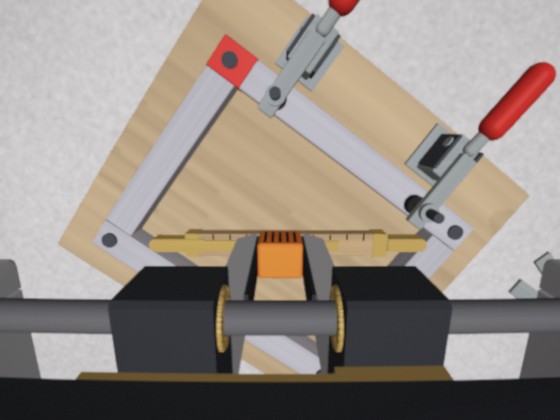

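```bash
python3 - <<'E'
from h import *
import pickle
c,s=pickle.load(open("w11.pkl","rb"))
p=pix2w(c,[[229.5,60],[455.5,232.5],[109.5,240]],32,s);print(p.round(1))
e=pix2w(c,[[155.5,245],[422,244.5]],58-15.7+11,s);print(e,np.linalg.norm(e[0]-e[1]))
T=toolR(s)
print((T.T@(e-s["eef_pos"]).T).T)
yd=p[0]-p[1];ey=yd/np.linalg.norm(yd);ex=np.array([ey[1],-ey[0],0])
print(np.degrees(np.arctan2(ex[1],ex[0])))
fr=p[1]-14*ex+14*ey; nl=p[2]+14*ex-14*ey
d=nl-fr;print(fr,nl,np.linalg.norm(d),np.degrees(np.arctan2(d[1],d[0])))
print((T.T@(np.array([fr,nl])-s["eef_pos"]).T).T)
E
```

```text
[[628.3 105.5  32. ]
 [659.6 -73.6  32. ]
 [489.   84.3  32. ]]
[[520.62631936  59.60994095  53.3       ]
 [636.38065498 -52.11154016  53.3       ]] 160.87496870901498
[[-75.12974142   4.94882548   1.39147069]
 [ 85.74265045   4.28519873   2.01492204]]
9.90977834897912
[643.41344825 -62.24592682  32.        ] [505.17089084  72.95135806  32.        ] 193.36315708796144 135.6380710603484
[[ 97.93774693  25.5401035   -0.30124274]
 [-95.42306335  26.33506342   0.22374088]]
```

```bash
python3 - <<'E'
from h import *
import pickle
for n in ["w6","w10","w11"]:
    c,s=pickle.load(open(n+".pkl","rb"))
    print(n,np.array(c["hand_eye"]).round(4)[:3].tolist(),c["k1"],np.array(c["K"])[0,0])
    crop(c["img"],140,220,440,280,2.5,f"pics/{n}d.png")
E
cd pics; python3 -c "
import cv2,numpy as np
cv2.imwrite('cmp.png',np.vstack([cv2.imread(f'{n}d.png') for n in ['w6','w10','w11']]))"
```

```text
w6 [[1.0, 0.0008, -0.0002, 1.3402], [0.0004, -0.231, 0.9729, -179.8437], [0.0007, -0.9729, -0.231, 66.3435]] -0.0349284959229664 324.72653719650503
w10 [[1.0, 0.0008, -0.0002, 1.3411], [0.0004, -0.231, 0.9729, -179.8393], [0.0007, -0.9729, -0.231, 66.3378]] -0.0349284959229664 324.72653719650503
w11 [[1.0, 0.0006, 0.0003, -0.1709], [-0.0001, -0.2313, 0.9729, -179.8412], [0.0007, -0.9729, -0.2313, 67.9308]] -0.0349284959229664 324.72653719650503
```

View pics/cmp.png

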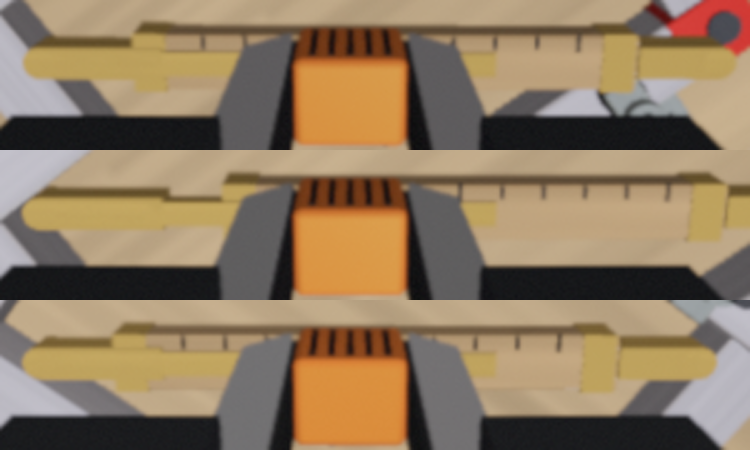

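Call:
servo_tool([
  {"dp": [1, 8, -1.7], "turn": [0.1, 0.4, -0.2]},
  {"dp": [2, 18, -1.7], "turn": [0.1, 0.4, -0.2]},
  {"dp": [2, 25, -1.7], "turn": [0.1, 0.4, -0.2]},
  {"dp": [2, 26, -1.7], "turn": [0.1, 0.4, -0.2]},
])

```text
clock: 17.03
eef_pos: [573.2, 3.6, 31.1]
eef_rot: [-1.572, 0.002, -0.778]
wrist_force: [-0.7, 0.4, -2.6]
finger_gap: 23.6
```

```bash
cat > d2.py <<'E'
import sys
from h import *
import pickle
n=sys.argv[1];z=float(sys.argv[2]);px=eval(sys.argv[3])  # screws red, fr, nl ; tips slide, fixed
c,s=pickle.load(open(n+".pkl","rb"));T=toolR(s)
p=pix2w(c,px[:3],32,s);e=pix2w(c,px[3:],z+11,s)
yd=p[0]-p[1];ey=yd/np.linalg.norm(yd);ex=np.array([ey[1],-ey[0],0])
fr=p[1]-14*ex+14*ey; nl=p[2]+14*ex-14*ey
print("len",np.linalg.norm(yd),np.linalg.norm(p[0]-p[2]),np.linalg.norm(e[0]-e[1]),"d2",np.linalg.norm(nl-fr))
print("slide->nl, fixed->fr (tool x,z)",((nl-e[0])@T)[[0,2]].round(2),((fr-e[1])@T)[[0,2]].round(2))
E
python3 st.py; python3 snap.py w12
```

```text
t 17.03 pos [573.25   3.57  31.12] rot [-90.09   0.11 -44.6 ] Ftool [-0.79  2.57 -0.2 ] Fw [-0.71  0.41 -2.56] gap 23.6
tcp in frame [-2.69 -0.57] rule yaw in frame 125.40175634784248
[573.24869198   3.57055747  31.12068064] [-1.57230189  0.00193864 -0.77838619] [ 0.004  0.003 -0.008 -0.     0.     0.002] 17.0333
```

View pics/w12.png

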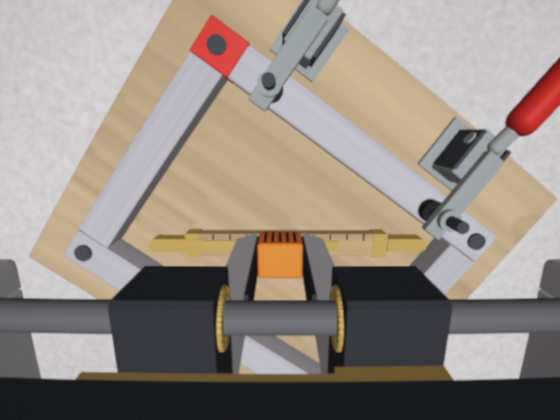

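```bash
python3 d2.py w12 15.4 "[[216.5,44.5],[477,241.5],[83,253],[155.5,245],[422,244.5]]"
```

```text
len 182.1805761018133 141.44133662612018 160.96275036625937 d2 193.91256837680288
slide->nl, fixed->fr (tool x,z) [-2.242e+01  1.000e-02] [10.53  0.5 ]
```

Call:
servo_tool([
  {"dp": [0, 2, 0.2], "turn": [-0.1, 0, -0.1]},
  {"dp": [0, 3.4, 0.2], "turn": [-0.1, 0, -0.1]},
  {"dp": [0, 3.4, 0.2], "turn": [-0.1, 0, -0.1]},
  {"dp": [0, 3.4, 0.2], "turn": [-0.1, 0, -0.1]},
])

```text
clock: 17.42
eef_pos: [573.7, 3.8, 28.5]
eef_rot: [-1.573, -0.0, -0.778]
wrist_force: [-0.1, 0.5, -2.9]
finger_gap: 24.0
```

```bash
python3 st.py
```

```text
t 17.42 pos [573.75   3.82  28.45] rot [-9.015e+01 -2.000e-02 -4.459e+01] Ftool [-0.46  2.9   0.28] Fw [-0.13  0.51 -2.9 ] gap 24.0
tcp in frame [-2.16 -0.41] rule yaw in frame 125.41081946644005
```

Call:
servo_tool([
  {"dp": [2, 0.9, 0.3], "turn": [0.1, 0, 0]},
  {"dp": [4, 0.9, 0.3], "turn": [0.1, 0, 0]},
  {"dp": [6, 0.9, 0.3], "turn": [0.1, 0, 0]},
  {"dp": [8, 0.9, 0.3], "turn": [0.1, 0, 0]},
  {"dp": [8.5, 0.9, 0.3], "turn": [0.1, 0, 0]},
])

```text
clock: 17.83
eef_pos: [580.3, -2.1, 27.8]
eef_rot: [-1.571, -0.0, -0.778]
wrist_force: [-3.3, 3.7, 2.7]
finger_gap: 23.6
```

```bash
python3 st.py
```

```text
t 17.83 pos [580.28  -2.12  27.8 ] rot [-9.004e+01 -3.000e-02 -4.460e+01] Ftool [-4.91 -2.7   0.33] Fw [-3.26  3.69  2.69] gap 23.6
tcp in frame [ 3.24 -7.4 ] rule yaw in frame 125.4003568715612
```

Call:
servo_tool([
  {"dp": [0.8, 0.4, 0], "turn": [0, 0, 0]},
  {"dp": [1.5, 0.4, 0], "turn": [0, 0, 0]},
  {"dp": [1.9, 0.4, 0], "turn": [0, 0, 0]},
  {"dp": [1.9, 0.4, 0], "turn": [0, 0, 0]},
])

```text
clock: 18.17
eef_pos: [580.8, -2.4, 27.7]
eef_rot: [-1.572, 0.002, -0.778]
wrist_force: [-10.1, 8.9, 10.0]
finger_gap: 23.8
```

```bash
python3 st.py
```

```text
t 18.17 pos [580.84  -2.41  27.75] rot [-90.07   0.13 -44.59] Ftool [-13.46 -10.01  -0.73] Fw [-10.07   8.92  10.04] gap 23.8
tcp in frame [ 3.74 -7.78] rule yaw in frame 125.41106861988078
```

Call:
servo_tool([
  {"dp": [-2, 0.3, 0], "turn": [0, 0, 0]},
  {"dp": [-5, 0.3, 0], "turn": [0, 0, 0]},
  {"dp": [-8, 0.3, 0], "turn": [0, 0, 0]},
  {"dp": [-11, 0.3, 0], "turn": [0, 0, 0]},
  {"dp": [-14, 0.3, 0], "turn": [0, 0, 0]},
])

```text
clock: 18.58
eef_pos: [571.0, 7.5, 27.8]
eef_rot: [-1.571, 0.001, -0.778]
wrist_force: [1.1, -1.1, 4.4]
finger_gap: 24.0
```

```bash
python3 st.py
```

```text
t 18.58 pos [571.02   7.52  27.8 ] rot [-9.003e+01  8.000e-02 -4.459e+01] Ftool [ 1.55 -4.42 -0.02] Fw [ 1.09 -1.1   4.42] gap 24.0
tcp in frame [-4.21  3.71] rule yaw in frame 125.40843959381186
```

Call:
servo_tool([
  {"dp": [-3, 0.5, 0], "turn": [0, 0, 0]},
  {"dp": [-6, 0.5, 0], "turn": [0, 0, 0]},
  {"dp": [-9, 0.5, 0], "turn": [0, 0, 0]},
  {"dp": [-12, 0.5, 0], "turn": [0, 0, 0]},
  {"dp": [-13, 0.5, 0], "turn": [0, 0, 0]},
])

```text
clock: 19.0
eef_pos: [561.7, 16.8, 27.8]
eef_rot: [-1.571, 0.001, -0.778]
wrist_force: [-0.9, -1.2, 5.8]
finger_gap: 23.9
```

```bash
python3 st.py;python3 snap.py w13
```

```text
t 19.0 pos [561.69  16.79  27.76] rot [-9.001e+01  4.000e-02 -4.458e+01] Ftool [ 0.17 -5.8  -1.51] Fw [-0.93 -1.2   5.8 ] gap 23.9
tcp in frame [-11.78  14.45] rule yaw in frame 125.4178289390643
[561.69424042  16.78524954  27.7562584 ] [-1.57104097e+00  6.64160413e-04 -7.78105673e-01] [ 0.01  -0.011  0.017  0.    -0.009  0.012] 19.0
```

View pics/w13.png

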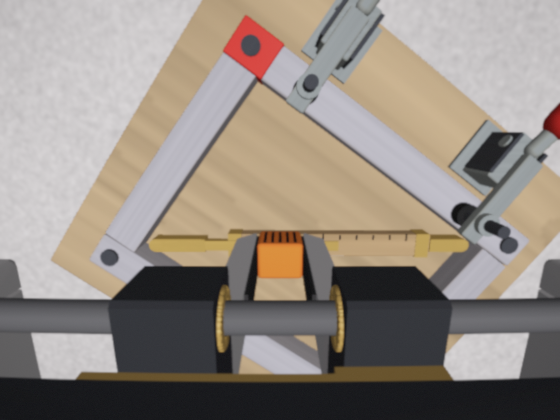

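```bash
python3 d2.py w13 12 "[[250.5,46],[509,245.5],[110,257.5],[155.5,245],[462,244.5]]"
```

```text
len 181.97541913587153 140.98232751838285 185.68588588309592 d2 193.3458306263876
slide->nl, fixed->fr (tool x,z) [-4.4  -1.32] [ 3.26 -0.79]
```

Call:
servo_tool([
  {"dp": [5, 0.5, -0.8], "turn": [0, 0, 0]},
  {"dp": [11, 0.5, -0.8], "turn": [0, 0, 0]},
  {"dp": [18, 0.5, -0.8], "turn": [0, 0, 0]},
  {"dp": [25, 0.5, -0.8], "turn": [0, 0, 0]},
  {"dp": [28, 0.6, -0.8], "turn": [0, 0, 0]},
])

```text
clock: 19.47
eef_pos: [580.8, -2.6, 27.6]
eef_rot: [-1.571, 0.003, -0.778]
wrist_force: [-17.6, 18.8, 24.7]
finger_gap: 24.2
```

```bash
python3 st.py;python3 snap.py w14;python3 d2.py w14 12 "[[220.5,45.5],[479,245.5],[79.5,258],[155.5,245],[422,244.5]]"
```

```text
t 19.47 pos [580.81  -2.62  27.63] rot [-89.99   0.17 -44.6 ] Ftool [-25.76 -24.57   1.04] Fw [-17.56  18.77  24.65] gap 24.2
tcp in frame [ 3.68 -7.99] rule yaw in frame 125.39715054874688
[580.81311769  -2.62498399  27.63043304] [-1.57070588  0.00304993 -0.77846658] [-0.019  0.031 -0.054  0.034  0.074 -0.036] 19.4667
len 179.38564395287653 143.66405440541902 160.87451623110562 d2 193.43572875641271
slide->nl, fixed->fr (tool x,z) [-22.76  -2.02] [ 9.79 -0.55]
```

View pics/w14.png

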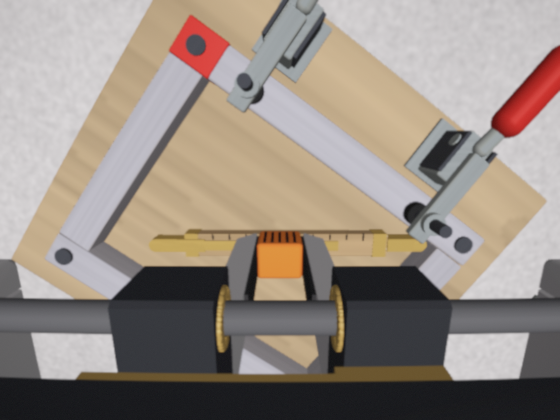

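```bash
python3 d2.py w14 12 "[[196,45],[463.5,245],[64,256],[155.5,245],[422,244.5]]"; python3 - <<'E'
from h import *
import pickle
c,s=pickle.load(open("w14.pkl","rb"))
crop(c["img"],380,190,500,290,6,"pics/w14c.png")
E
```

```text
len 181.8953489184545 141.11453069734412 160.87451623110562 d2 193.4803830254489
slide->nl, fixed->fr (tool x,z) [-32.    -0.66] [ 0.6  -0.41]
```

View pics/w14c.png

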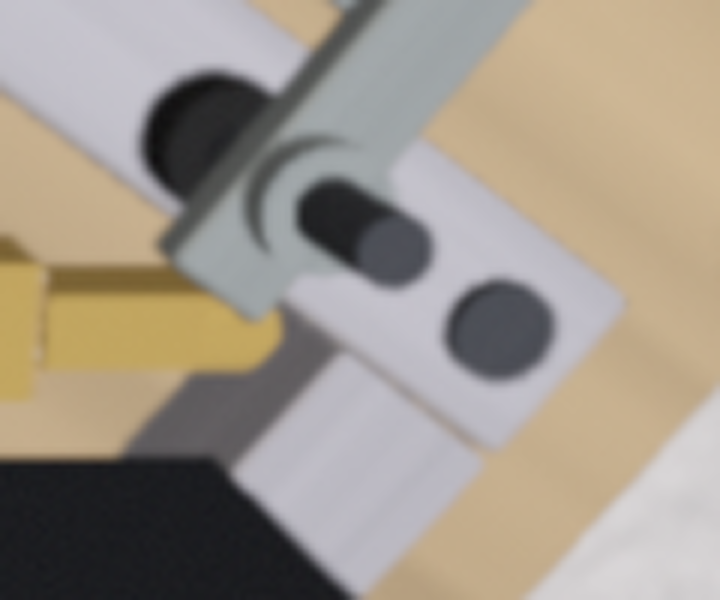

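Call:
servo_tool([
  {"dp": [-1, 0.7, 0], "turn": [0, 0, 0]},
  {"dp": [-2.5, 0.7, 0], "turn": [0, 0, 0]},
  {"dp": [-4, 0.7, 0], "turn": [0, 0, 0]},
  {"dp": [-6, 0.7, 0], "turn": [0, 0, 0]},
  {"dp": [-8, 0.7, 0], "turn": [0, 0, 0]},
])

```text
clock: 19.93
eef_pos: [575.3, 3.1, 27.7]
eef_rot: [-1.57, 0.002, -0.778]
wrist_force: [-0.8, -1.7, 7.1]
finger_gap: 23.9
```

```bash
python3 st.py;python3 snap.py w15
```

```text
t 19.93 pos [575.34   3.08  27.74] rot [-89.96   0.13 -44.59] Ftool [ 0.58 -7.08 -1.75] Fw [-0.81 -1.67  7.08] gap 23.9
tcp in frame [-0.72 -1.41] rule yaw in frame 125.40584187422087
[575.34078815   3.08315111  27.73528311] [-1.57010722  0.00220387 -0.77831489] [ 0.027 -0.032  0.052  0.002 -0.02   0.027] 19.9333
```

View pics/w15.png

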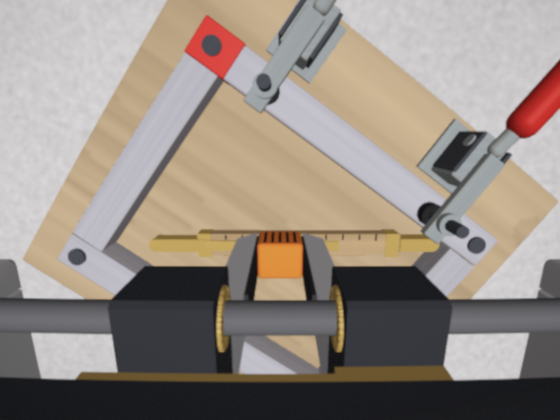

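Call:
servo_tool([
  {"dp": [-2, 0.7, 0], "turn": [0, 0, 0]},
  {"dp": [-4.5, 0.7, 0], "turn": [0, 0, 0]},
  {"dp": [-7, 0.7, 0], "turn": [0, 0, 0]},
  {"dp": [-9.5, 0.7, 0], "turn": [0, 0, 0]},
  {"dp": [-12, 0.7, 0], "turn": [0, 0, 0]},
])

```text
clock: 20.4
eef_pos: [566.7, 11.6, 27.7]
eef_rot: [-1.57, 0.001, -0.778]
wrist_force: [-0.8, -2.4, 8.5]
finger_gap: 23.8
```

Call:
servo_tool([
  {"dp": [-2, 0.7, -0.3], "turn": [0, 0, 0]},
  {"dp": [-4, 0.7, -0.3], "turn": [0, 0, 0]},
  {"dp": [-6, 0.7, -0.3], "turn": [0, 0, 0]},
  {"dp": [-8, 0.7, -0.3], "turn": [0, 0, 0]},
])

```text
clock: 20.73
eef_pos: [561.2, 17.0, 27.7]
eef_rot: [-1.569, 0.0, -0.778]
wrist_force: [-0.0, -1.6, 8.0]
finger_gap: 23.8
```

```bash
python3 st.py;python3 snap.py w16
```

```text
t 20.73 pos [561.17  17.03  27.73] rot [-89.9    0.   -44.58] Ftool [ 1.08 -8.01 -1.15] Fw [-0.04 -1.59  8.01] gap 23.8
tcp in frame [-12.25  14.79] rule yaw in frame 125.42072150735254
[561.16751572  17.03344853  27.72993059] [-1.56900841e+00  1.73746843e-05 -7.78055188e-01] [ 0.03  -0.03   0.05   0.001 -0.021  0.028] 20.7333
```

View pics/w16.png

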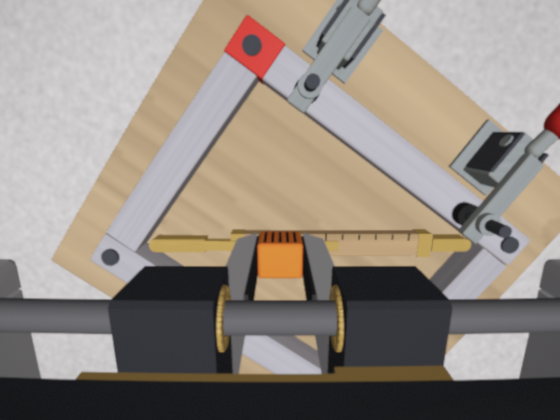

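```bash
python3 d2.py w16 12 "[[252,45.5],[510,245],[111,257.5],[155.5,245],[465,244.5]]"
```

```text
len 181.8609114144201 141.22287419569005 187.55012564725268 d2 193.2962533287406
slide->nl, fixed->fr (tool x,z) [-3.78 -1.31] [ 1.96 -0.48]
```

Call:
servo_tool([
  {"dp": [-0.8, 0.7, -0.2], "turn": [0, 0.1, 0]},
  {"dp": [-1.6, 0.7, -0.4], "turn": [0, 0.1, 0]},
  {"dp": [-2.4, 0.7, -0.4], "turn": [0, 0.1, 0]},
  {"dp": [-3, 0.7, -0.4], "turn": [0, 0.1, 0]},
])

```text
clock: 21.12
eef_pos: [559.0, 19.2, 27.7]
eef_rot: [-1.568, -0.001, -0.78]
wrist_force: [2.0, -0.8, 7.6]
finger_gap: 23.8
```

```bash
python3 st.py
```

```text
t 21.12 pos [558.96  19.17  27.71] rot [-8.985e+01 -6.000e-02 -4.466e+01] Ftool [ 2.   -7.55  0.89] Fw [ 2.03 -0.78  7.56] gap 23.8
tcp in frame [-14.06  17.28] rule yaw in frame 125.33745288635885
```

Call:
servo_tool([
  {"dp": [-0.5, 0.6, 0], "turn": [0, 0, 0]},
  {"dp": [-1, 0.6, 0], "turn": [0, 0, 0]},
  {"dp": [-1, 0.6, 0], "turn": [0, 0, 0]},
])

```text
clock: 21.37
eef_pos: [558.8, 19.5, 27.8]
eef_rot: [-1.567, -0.003, -0.779]
wrist_force: [2.2, -5.3, 6.0]
finger_gap: 23.6
```

```bash
python3 st.py;python3 snap.py w17
```

```text
t 21.37 pos [558.81  19.46  27.75] rot [-89.81  -0.17 -44.65] Ftool [ 5.27 -5.98 -2.22] Fw [ 2.16 -5.29  5.99] gap 23.6
tcp in frame [-14.15  17.58] rule yaw in frame 125.3466757685186
[558.81021514  19.45825337  27.75337059] [-1.56740369 -0.00300485 -0.77934753] [-0.003 -0.    -0.002  0.001  0.002  0.   ] 21.3667
```

View pics/w17.png

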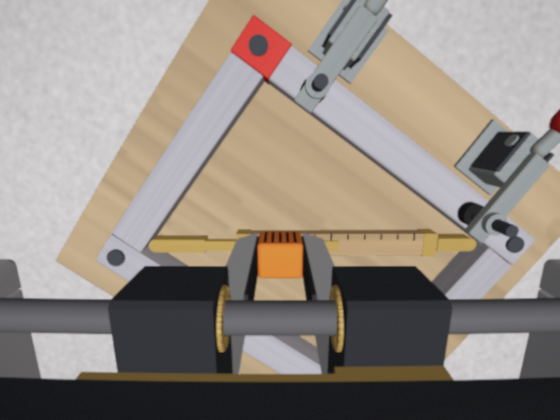

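```bash
python3 d2.py w17 12 "[[258.5,45],[515.5,244.5],[116,258],[155.5,245],[471,244.5]]"; python3 - <<'E'
from h import *
import pickle
c,s=pickle.load(open("w17.pkl","rb"))
im=c["img"]
a=cv2.resize(im[215:280,90:220,::-1],None,fx=5.5,fy=5.5,interpolation=cv2.INTER_CUBIC)
b=cv2.resize(im[215:280,410:540,::-1],None,fx=5.5,fy=5.5,interpolation=cv2.INTER_CUBIC)
cv2.imwrite("pics/w17c.png",np.vstack([a[:295],b[:295]]))
E
```

```text
len 182.2489614630618 141.6873904028726 191.44685088403227 d2 193.8520099257543
slide->nl, fixed->fr (tool x,z) [-0.78 -1.55] [ 1.62 -0.21]
```

View pics/w17c.png

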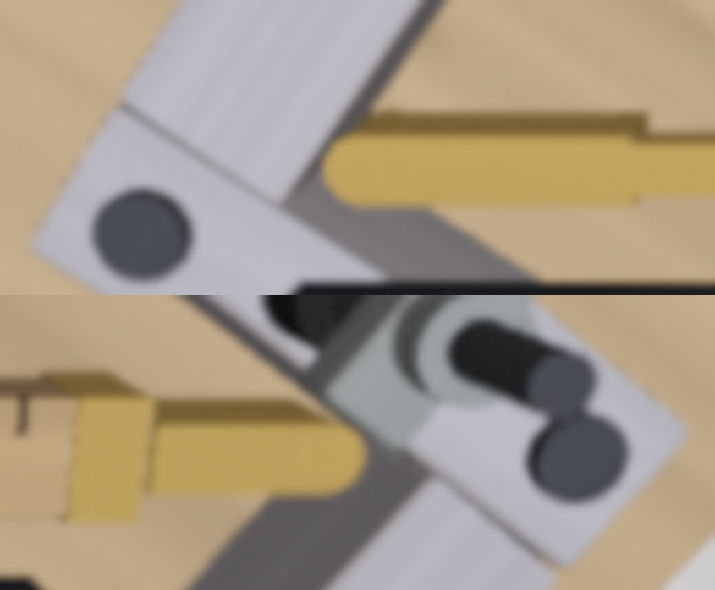

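Call:
servo_tool([
  {"dp": [-0.2, 0.6, -1], "turn": [0, 0.2, 0]},
  {"dp": [-0.6, 0.6, -1.2], "turn": [0, 0.2, 0]},
  {"dp": [-0.8, 0.6, -1.2], "turn": [0, 0.2, 0]},
  {"dp": [-0.8, 0.6, -1.2], "turn": [0, 0.2, 0]},
  {"dp": [-0.8, 0.6, -1.2], "turn": [0, 0.2, 0]},
])

```text
clock: 21.83
eef_pos: [558.4, 19.3, 27.8]
eef_rot: [-1.565, -0.005, -0.783]
wrist_force: [5.2, -1.0, 3.9]
finger_gap: 23.8
```

```bash
python3 st.py;python3 snap.py w18
```

```text
t 21.83 pos [558.4   19.27  27.8 ] rot [-89.69  -0.29 -44.84] Ftool [ 4.38 -3.82  2.97] Fw [ 5.17 -0.99  3.86] gap 23.8
tcp in frame [-14.58  17.47] rule yaw in frame 125.16279051006995
[558.40445336  19.27145379  27.7975578 ] [-1.56536767 -0.00511063 -0.78255693] [ 0.001 -0.     0.001 -0.    -0.     0.   ] 21.8333
```

View pics/w18.png

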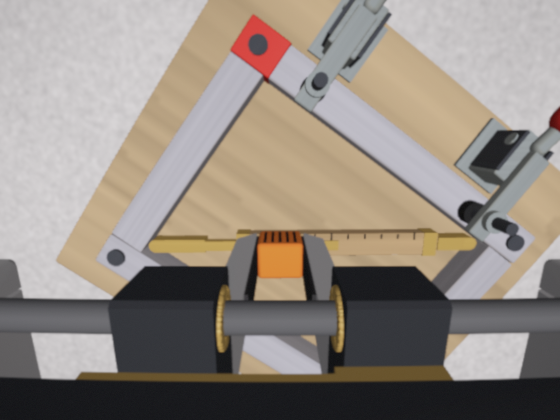

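Call:
servo_tool([
  {"dp": [-0.4, 0.6, 0], "turn": [-0.3, 0, 0.3]},
  {"dp": [-0.5, 0.6, 0.2], "turn": [-0.3, 0, 0.3]},
  {"dp": [-0.5, 0.6, 0.2], "turn": [-0.3, 0, 0.3]},
  {"dp": [-0.5, 0.6, 0.2], "turn": [-0.3, 0, 0.3]},
  {"dp": [-0.5, 0.6, 0.2], "turn": [-0.3, 0, 0.3]},
])

```text
clock: 22.3
eef_pos: [558.6, 19.4, 27.7]
eef_rot: [-1.57, -0.001, -0.782]
wrist_force: [0.5, -3.8, 6.9]
finger_gap: 23.7
```

```bash
python3 st.py;python3 snap.py w19;  python3 - <<'E'
from h import *
import pickle
c,s=pickle.load(open("w19.pkl","rb"))
im=c["img"]
a=cv2.resize(im[215:280,90:220,::-1],None,fx=5.5,fy=5.5,interpolation=cv2.INTER_CUBIC)
b=cv2.resize(im[215:280,410:540,::-1],None,fx=5.5,fy=5.5,interpolation=cv2.INTER_CUBIC)
cv2.imwrite("pics/w19c.png",np.vstack([a[:295],b[:295]]))
E
```

```text
t 22.3 pos [558.57  19.4   27.74] rot [-8.998e+01 -7.000e-02 -4.482e+01] Ftool [ 3.05 -6.87 -2.33] Fw [ 0.51 -3.8   6.87] gap 23.7
tcp in frame [-14.4   17.57] rule yaw in frame 125.18412867721781
[558.57009487  19.39984686  27.74087634] [-1.57038364e+00 -1.25234129e-03 -7.82184512e-01] [-0.     0.     0.001 -0.001  0.     0.001] 22.3
```

View pics/w19c.png

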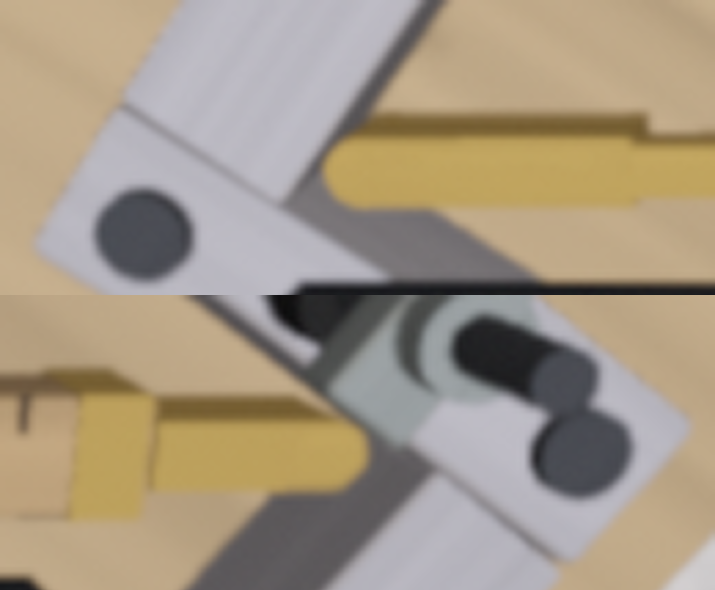

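Call:
servo_tool([
  {"dp": [5, 0.4, 0], "turn": [0, 0, 0]},
  {"dp": [12, 0.4, 0], "turn": [0, 0, 0]},
  {"dp": [19, 0.4, 0], "turn": [0, 0, 0]},
  {"dp": [25, 0.3, 0], "turn": [0, 0, 0]},
  {"dp": [27, 0, 0], "turn": [0, 0, 0]},
])

```text
clock: 22.77
eef_pos: [577.9, 0.2, 27.8]
eef_rot: [-1.57, -0.001, -0.782]
wrist_force: [0.8, 3.3, 3.0]
finger_gap: 23.9
```

Call:
servo_tool([
  {"dp": [0, -5, 0], "turn": [0, 0, 0]},
  {"dp": [0, -20, 0], "turn": [0, 0, 0]},
  {"dp": [0, -45, 0], "turn": [0, 0, 0]},
  {"dp": [0, -75, 0], "turn": [0, 0, 0]},
  {"dp": [0, -85, 0], "turn": [0, 0, 0]},
])

```text
clock: 23.18
eef_pos: [578.6, 0.4, 116.3]
eef_rot: [-1.568, -0.004, -0.782]
wrist_force: [0.9, -0.5, -2.7]
finger_gap: 24.2
```

```bash
python3 goal.py 461 -318 110 10; python3 snap.py w20
```

```text
dp [141.0, 6.0, -308.8] turn [-0.04, -54.82, 0.27] t 23.18 pos [5.786e+02 4.000e-01 1.163e+02] yaw -44.82 F [ 0.95 -0.45 -2.69] M [-0.03  0.05  0.  ] gap 24.2 j6 0.72
[5.78579450e+02 4.14457833e-01 1.16313293e+02] [-1.56805516 -0.00367796 -0.78224617] [-0.001 -0.104 -0.066  0.002  0.17  -0.001] 23.1833
```

View pics/w20.png

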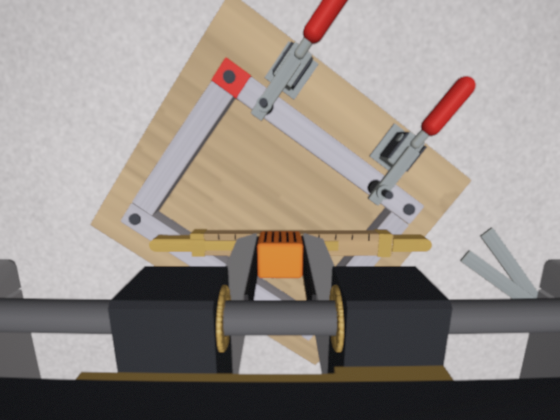

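Call:
servo_tool([
  {"dp": [10, 0, -20], "turn": [0, -5, 0]},
  {"dp": [28, 2, -60], "turn": [0, -12, 0]},
  {"dp": [46, 2, -100], "turn": [0, -19, 0]},
  {"dp": [64, 2, -140], "turn": [0, -26, 0]},
  {"dp": [82, 2, -180], "turn": [0, -33, 0]},
])

```text
clock: 23.65
eef_pos: [516.5, -165.4, 112.5]
eef_rot: [-1.57, -0.003, -0.232]
wrist_force: [1.1, -0.5, -2.0]
finger_gap: 23.8
```

```bash
python3 goal.py 461 -318 110 10
```

```text
dp [-19.0, 2.3, -161.2] turn [-0.01, -23.27, 0.21] t 23.65 pos [ 516.5 -165.4  112.5] yaw -13.27 F [ 1.1  -0.52 -1.99] M [-0.07  0.01  0.  ] gap 23.8 j6 -0.15
```

Call:
servo_tool([
  {"dp": [-5, 0, -40], "turn": [0, -7, 0]},
  {"dp": [-10, 2, -80], "turn": [0, -14, 0]},
  {"dp": [-15, 10, -120], "turn": [0, -21, 0]},
  {"dp": [-18, 20, -150], "turn": [0, -23, 0]},
  {"dp": [-19, 30, -161], "turn": [0, -23, 0]},
])

```text
clock: 24.07
eef_pos: [458.6, -321.3, 80.2]
eef_rot: [-1.571, -0.002, 0.171]
wrist_force: [-0.9, -0.0, -3.0]
finger_gap: 23.7
```

```bash
python3 goal.py 461 -318 22 10; python3 snap.py w21
```

```text
dp [2.8, 58.2, 2.9] turn [-0.0, -0.19, 0.11] t 24.07 pos [ 458.6 -321.3   80.2] yaw 9.81 F [-0.89 -0.   -3.02] M [-0.06  0.06 -0.05] gap 23.7 j6 -0.85
[ 458.58406734 -321.32021604   80.20046517] [-1.57073552 -0.00198397  0.17118208] [-0.152  0.224  0.002  0.018 -0.205 -0.028] 24.0667
```

View pics/w21.png

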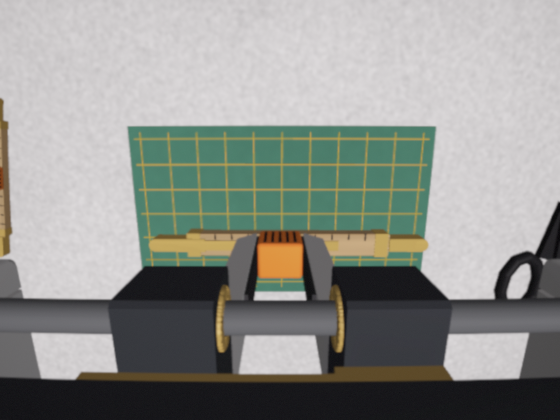

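Aligned over the mat. Lower to about z 19 and release.

Call:
servo_tool([
  {"dp": [2, 25, 3], "turn": [0, 0, 0]},
  {"dp": [2.5, 45, 3], "turn": [0, 0, 0]},
  {"dp": [2.5, 56, 3], "turn": [0, 0, 0]},
  {"dp": [2.5, 59, 3], "turn": [0, 0, 0]},
  {"dp": [2.5, 60, 3], "turn": [0, 0, 0]},
])

```text
clock: 24.53
eef_pos: [460.0, -315.8, 17.7]
eef_rot: [-1.567, 0.001, 0.167]
wrist_force: [-4.9, 3.3, 8.4]
finger_gap: 23.9
```

```bash
python3 st.py
```

```text
t 24.53 pos [ 460.   -315.78   17.67] rot [-8.977e+01  6.000e-02  9.560e+00] Ftool [-4.32 -8.38  4.14] Fw [-4.93  3.33  8.4 ] gap 23.9
tcp in frame [-169.67 -295.4 ] rule yaw in frame 179.55813396843374
```

Call:
servo_tool([
  {"dp": [0, -0.3, 0], "turn": [0, 0, 0]},
  {"dp": [0, -0.3, 0], "turn": [0, 0, 0]},
  {"dp": [0, -0.3, 0], "turn": [0, 0, 0]},
  {"dp": [0, -0.3, 0], "turn": [0, 0, 0]},
  {"dp": [0, -0.3, 0], "turn": [0, 0, 0]},
], grip=-0.1)

```text
clock: 24.95
eef_pos: [460.2, -315.8, 18.1]
eef_rot: [-1.567, 0.001, 0.167]
wrist_force: [0.4, -0.0, 0.7]
finger_gap: 50.6
```

Call:
servo_tool([
  {"dp": [0, -15, 0], "turn": [0, 0, 0]},
  {"dp": [0, -45, 0], "turn": [0, 0, 0]},
  {"dp": [0, -80, 0], "turn": [0, 0, 0]},
  {"dp": [0, -120, 0], "turn": [0, 0, 0]},
  {"dp": [0, -130, 0], "turn": [0, 0, 0]},
])

```text
clock: 25.37
eef_pos: [461.9, -317.4, 154.2]
eef_rot: [-1.573, -0.005, 0.167]
wrist_force: [1.2, -1.2, 1.5]
finger_gap: 51.6
```

```bash
python3 goal.py 597 -52 200 25; python3 snap.py w22
```

```text
dp [177.5, -45.5, 239.2] turn [0.16, -15.44, 0.24] t 25.37 pos [ 461.9 -317.4  154.2] yaw 9.56 F [ 1.23 -1.16  1.53] M [-0.1   0.04  0.01] gap 51.6 j6 -0.84
[ 461.87766734 -317.39430349  154.24226214] [-1.57291404 -0.00452035  0.16677441] [-0.001 -0.074 -0.064 -0.002  0.156  0.002] 25.3667
```

View pics/w22.png

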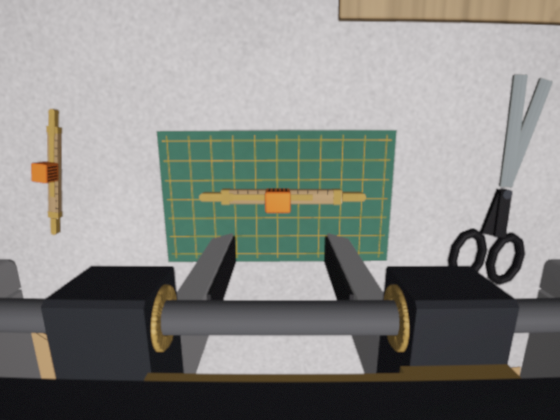

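```bash
python3 goal.py 588.8 -69.3 180 10
```

```text
dp [166.4, -26.1, 223.6] turn [0.13, -0.45, 0.27] t 25.42 pos [ 461.9 -317.4  153.7] yaw 9.55 F [-0.01 -0.15  1.02] M [-0.11  0.03 -0.03] gap 51.6 j6 -0.84
```

Call:
servo_tool([
  {"dp": [25, -26, 33], "turn": [0.1, -0.4, 0.3]},
  {"dp": [50, -26, 66], "turn": [0.1, -0.4, 0.3]},
  {"dp": [75, -26, 100], "turn": [0.1, -0.4, 0.3]},
  {"dp": [100, -26, 134], "turn": [0.1, -0.4, 0.3]},
  {"dp": [125, -26, 168], "turn": [0.1, -0.4, 0.3]},
])

```text
clock: 25.83
eef_pos: [553.1, -137.8, 179.1]
eef_rot: [-1.571, 0.001, 0.173]
wrist_force: [-1.0, -0.6, 0.7]
finger_gap: 51.8
```

Call:
servo_tool([
  {"dp": [20, 0, 28], "turn": [0, 0, 0]},
  {"dp": [38, 0, 52], "turn": [0, 0, 0]},
  {"dp": [40, 0, 54], "turn": [0, 0, 0]},
  {"dp": [40, 0, 54], "turn": [0, 0, 0]},
  {"dp": [40, 0, 54], "turn": [0, 0, 0]},
])

```text
clock: 26.25
eef_pos: [582.9, -78.0, 178.3]
eef_rot: [-1.571, 0.002, 0.173]
wrist_force: [0.1, -0.6, 0.4]
finger_gap: 51.3
```

```bash
python3 snap.py w23
```

```text
[582.90399613 -77.95450433 178.3086687 ] [-1.57083693  0.00204716  0.17344588] [-0.024 -0.012  0.003  0.001  0.002 -0.002] 26.25
```

View pics/w23.png

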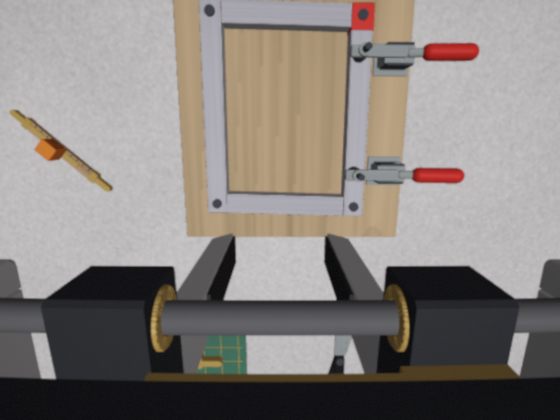

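```bash
cat > rack.py <<'E'
import sys,pickle
from h import *
n=sys.argv[1];px=eval(sys.argv[2]) # nl, red, fr, nr approx
c,s=pickle.load(open(n+".pkl","rb"));g=cv2.cvtColor(c["img"],cv2.COLOR_RGB2GRAY).astype(float)
out=[]
for (u,v) in px:
    for _ in range(4):
        r=7 if _<2 else 6
        yy,xx=np.mgrid[int(round(v))-r:int(round(v))+r+1,int(round(u))-r:int(round(u))+r+1]
        ok=(yy>=0)&(yy<420); yy,xx=yy[ok],xx[ok]
        m=((xx-u)**2+(yy-v)**2<=(r-.5)**2)
        w=np.clip(np.median(g[yy,xx])*0.0+95-g[yy,xx],0,None)*m
        u,v=(w*xx).sum()/w.sum(),(w*yy).sum()/w.sum()
    out.append((u,v))
print(np.round(out,2).tolist())
p=pix2w(c,out,32,s)[:,:2]
nl,red,fr,nr=p
ey=(red-fr)/np.linalg.norm(red-fr);ex=np.array([ey[1],-ey[0]])
mid=(red+fr)/2;nm=(nl+nr)/2
k=np.linalg.norm(red-fr)/180,np.linalg.norm(nl-nr)/180
print("scale",np.round(k,4),"yaw",np.degrees(np.arctan2(ex[1],ex[0])),"near yaw",np.degrees(np.arctan2(-(nl-nr)[0],(nl-nr)[1])))
e2=ey+(nl-nr)/np.linalg.norm(nl-nr);e2/=np.linalg.norm(e2)
print("depth",(mid-nm)@ex,"shift s",(nm-mid)@ey,"with mean axis",(nm-mid)@e2,"corner nl y",0.076+((nm-mid)@e2)/1000)
print("screws",p.round(1).tolist())
d=lambda a,b:np.linalg.norm(a-b);print("s from diags",(d(nl,fr)**2-d(red,nr)**2)/720)
E
python3 rack.py w23 "[[209.5,10.5],[363,14.5],[353.5,206.5],[217,203]]"
python3 rack.py w2 "[[238,18.5],[374,62],[323,229],[200,195]]"
python3 - <<'E'
from h import *
import pickle
c,s=pickle.load(open("w23.pkl","rb"))
crop(c["img"],170,0,420,240,2.4,"pics/w23c.png")
E
```

```text
[[209.11, 10.17], [362.69, 14.13], [353.06, 206.42], [216.71, 203.23]]
scale [1.0037 1.0038] yaw 9.897284234960168 near yaw 9.860253790624531
depth 140.5399754535619 shift s 3.1153822640511843 with mean axis 3.0699663858517514 corner nl y 0.07906996638585174
screws [[489.5, 84.7], [628.4, 105.8], [659.5, -72.2], [520.5, -93.3]]
s from diags 3.081507277650336
[[237.48, 18.5], [373.6, 61.43], [322.12, 229.04], [199.25, 194.5]]
scale [1.0047 1.0047] yaw 9.886405467360467 near yaw 9.894844904834954
depth 140.5725840306345 shift s 3.1001448841958927 with mean axis 3.1104977634054918 corner nl y 0.0791104977634055
screws [[489.4, 84.8], [628.4, 105.8], [659.5, -72.3], [520.5, -93.4]]
s from diags 3.1250703802938613
```

View pics/w23c.png

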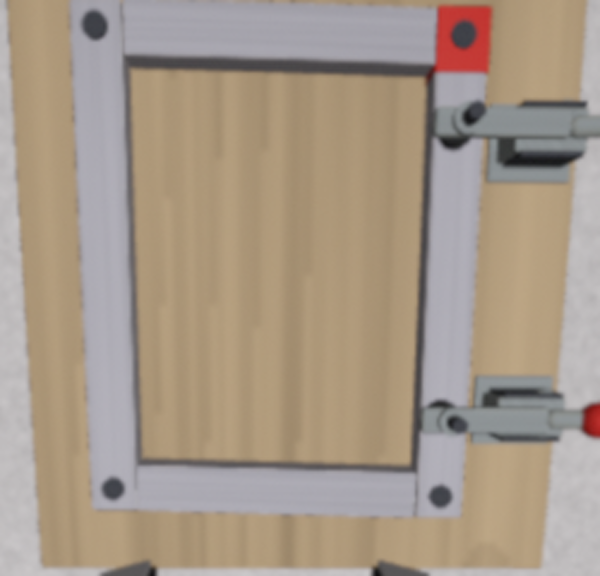

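```bash
python3 goal.py 482 127 120 9.9
```

```text
dp [-64.0, 58.6, 219.8] turn [0.01, -0.02, -0.1] t 26.3 pos [582.8 -78.5 178.6] yaw 9.88 F [0.06 0.21 0.43] M [-0.06  0.05 -0.  ] gap 51.5 j6 -0.37
```

Call:
servo_tool([
  {"dp": [-12, 0, 40], "turn": [0, 0, 0]},
  {"dp": [-24, 10, 80], "turn": [0, 0, 0]},
  {"dp": [-36, 20, 120], "turn": [0, 0, 0]},
  {"dp": [-48, 35, 160], "turn": [0, 0, 0]},
  {"dp": [-60, 50, 200], "turn": [0, 0, 0]},
], grip=1)

```text
clock: 26.72
eef_pos: [491.6, 101.6, 131.1]
eef_rot: [-1.571, 0.001, 0.17]
wrist_force: [0.8, -0.2, -0.0]
finger_gap: 21.5
```

```bash
python3 goal.py 482 127 50 9.9
```

```text
dp [-5.1, 81.1, 26.7] turn [0.01, -0.15, -0.05] t 26.72 pos [491.6 101.6 131.1] yaw 9.75 F [ 0.82 -0.16 -0.03] M [-0.02 -0.05 -0.01] gap 21.5 j6 -0.04
```

Call:
servo_tool([
  {"dp": [-5, 10, 15], "turn": [0, 0, 0]},
  {"dp": [-5, 40, 27], "turn": [0, 0, 0]},
  {"dp": [-5, 70, 27], "turn": [0, 0, 0]},
  {"dp": [-5, 81, 27], "turn": [0, 0, 0]},
  {"dp": [-5, 81, 27], "turn": [0, 0, 0]},
])

```text
clock: 27.13
eef_pos: [480.8, 126.1, 48.0]
eef_rot: [-1.571, 0.005, 0.169]
wrist_force: [-0.5, -0.3, -0.8]
finger_gap: 0.2
```

```bash
python3 goal.py 482 127 18 9.9; python3 snap.py w24
```

```text
dp [1.5, 30.0, 0.7] turn [0.02, -0.22, -0.29] t 27.13 pos [480.8 126.1  48. ] yaw 9.68 F [-0.55 -0.3  -0.8 ] M [-0.06  0.08  0.02] gap 0.2 j6 0.01
[480.82674578 126.11013532  48.0413552 ] [-1.57121317  0.00508771  0.16891224] [-0.004 -0.054 -0.051  0.002  0.056  0.001] 27.1333
```

View pics/w24.png

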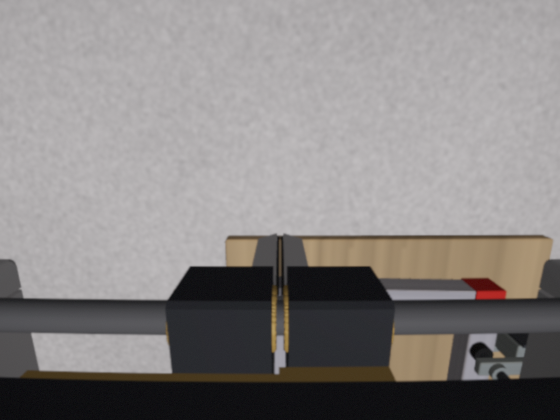

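Call:
servo_tool([
  {"dp": [1.5, 15, 0], "turn": [0, -0.2, -0.3]},
  {"dp": [1.5, 26, 0], "turn": [0, -0.2, -0.3]},
  {"dp": [1.5, 29, 0], "turn": [0, -0.2, -0.3]},
  {"dp": [1.5, 29, -8], "turn": [0, -0.2, -0.3]},
  {"dp": [1.5, 29, -18], "turn": [0, -0.2, -0.3]},
])

```text
clock: 27.6
eef_pos: [486.7, 108.3, 21.6]
eef_rot: [-1.571, -0.003, 0.173]
wrist_force: [1.1, -0.0, -0.8]
finger_gap: 0.6
```

```bash
python3 st.py
```

```text
t 27.6 pos [486.72 108.32  21.57] rot [-90.02  -0.19   9.9 ] Ftool [ 1.03  0.78 -0.22] Fw [ 1.06 -0.04 -0.78] gap 0.6
tcp in frame [-69.71 117.61] rule yaw in frame 179.90361964277517
```

Call:
servo_tool([
  {"dp": [0, 0.5, -2], "turn": [0, 0, 0.2]},
  {"dp": [0, 0.5, -4], "turn": [0, 0, 0.2]},
  {"dp": [0, 0.5, -5], "turn": [0, 0, 0.2]},
  {"dp": [0, 0.5, -5], "turn": [0, 0, 0.2]},
])

```text
clock: 27.93
eef_pos: [487.9, 103.3, 21.5]
eef_rot: [-1.571, -0.001, 0.173]
wrist_force: [0.7, -0.3, 0.5]
finger_gap: 0.5
```

```bash
python3 st.py
```

```text
t 27.93 pos [487.87 103.3   21.46] rot [-9.001e+01 -3.000e-02  9.880e+00] Ftool [ 0.67 -0.49 -0.44] Fw [ 0.74 -0.32  0.49] gap 0.5
tcp in frame [-69.46 112.47] rule yaw in frame 179.883780670494
```

Call:
servo_tool([
  {"dp": [0, 0.2, -0.8], "turn": [0, 0, 0]},
  {"dp": [0, 0.2, -1.6], "turn": [0, 0, 0]},
  {"dp": [0, 0.2, -1.6], "turn": [0, 0, 0]},
])

```text
clock: 28.18
eef_pos: [487.9, 102.7, 21.4]
eef_rot: [-1.569, -0.0, 0.173]
wrist_force: [-1.8, 8.9, 1.7]
finger_gap: 0.3
```

Call:
servo_tool([
  {"dp": [0, 0.2, -0.8], "turn": [0, 0, 0]},
  {"dp": [0, 0.2, -1.6], "turn": [0, 0, 0]},
  {"dp": [0, 0.2, -1.6], "turn": [0, 0, 0]},
])

```text
clock: 28.43
eef_pos: [487.9, 102.4, 21.3]
eef_rot: [-1.568, -0.0, 0.173]
wrist_force: [-2.7, 10.9, 2.7]
finger_gap: 0.5
```

```bash
python3 st.py
```

```text
t 28.43 pos [487.92 102.41  21.34] rot [-8.982e+01 -3.000e-02  9.900e+00] Ftool [-0.8  -2.63 11.24] Fw [-2.72 10.93  2.67] gap 0.5
tcp in frame [-69.56 111.58] rule yaw in frame 179.89933342485534
```

Call:
servo_tool([
  {"dp": [0, 0, -1.5], "turn": [-0.2, 0, 0]},
  {"dp": [0, 0, -2.2], "turn": [-0.2, 0, 0]},
  {"dp": [0, 0, -2.5], "turn": [-0.2, 0, 0]},
])

```text
clock: 28.68
eef_pos: [488.1, 101.4, 21.4]
eef_rot: [-1.569, -0.0, 0.173]
wrist_force: [-2.3, 12.4, 0.9]
finger_gap: 0.3
```

```bash
python3 st.py
```

```text
t 28.68 pos [488.06 101.41  21.38] rot [-8.991e+01 -3.000e-02  9.920e+00] Ftool [-0.11 -0.91 12.65] Fw [-2.29 12.44  0.93] gap 0.3
tcp in frame [-69.6  110.58] rule yaw in frame 179.91939408057877
```

Call:
servo_tool([
  {"dp": [0, 0, -2], "turn": [-0.1, 0, 0]},
  {"dp": [0, 0, -2.8], "turn": [-0.1, 0, 0]},
  {"dp": [0, 0, -3.1], "turn": [-0.1, 0, 0]},
])

```text
clock: 28.93
eef_pos: [488.3, 99.8, 21.4]
eef_rot: [-1.569, -0.001, 0.173]
wrist_force: [-1.8, 12.9, 0.1]
finger_gap: 0.6
```

```bash
python3 st.py
```

```text
t 28.93 pos [488.32  99.83  21.41] rot [-8.989e+01 -3.000e-02  9.940e+00] Ftool [ 0.48 -0.12 13.03] Fw [-1.78 12.92  0.14] gap 0.6
tcp in frame [-69.61 108.98] rule yaw in frame 179.93919621495613
```

Call:
servo_tool([
  {"dp": [0, 0, -1.4], "turn": [-0.1, 0, 0]},
  {"dp": [0, 0, -1.8], "turn": [-0.1, 0, 0]},
])

```text
clock: 29.1
eef_pos: [488.4, 99.5, 21.4]
eef_rot: [-1.569, -0.001, 0.174]
wrist_force: [-0.7, 12.5, -0.1]
finger_gap: 0.6
```

Call:
servo_tool([
  {"dp": [0, 0, 5], "turn": [0, 0, 0]},
  {"dp": [0, -5, 20], "turn": [0, 0, 0]},
  {"dp": [0, -40, 25], "turn": [0, 0, 0]},
  {"dp": [0, -80, 20], "turn": [0, 0, 0]},
  {"dp": [0, -120, 0], "turn": [0, 0, 0]},
])

```text
clock: 29.52
eef_pos: [487.3, 102.2, 140.2]
eef_rot: [-1.569, 0.0, 0.177]
wrist_force: [0.8, -1.2, -0.1]
finger_gap: 0.4
```

```bash
python3 goal.py 583 -78 178 9.9
```

```text
dp [62.5, -38.2, -194.1] turn [-0.13, 0.22, -0.02] t 29.52 pos [487.3 102.2 140.2] yaw 10.12 F [ 0.85 -1.23 -0.09] M [-0.02  0.06  0.01] gap 0.4 j6 -0.05
```

Call:
servo_tool([
  {"dp": [12, -15, -38], "turn": [0, 0.2, 0]},
  {"dp": [24, -30, -76], "turn": [0, 0.2, 0]},
  {"dp": [36, -38, -114], "turn": [0, 0.2, 0]},
  {"dp": [48, -38, -152], "turn": [0, 0.2, 0]},
  {"dp": [60, -38, -188], "turn": [0, 0.2, 0]},
])

```text
clock: 29.93
eef_pos: [580.2, -74.4, 178.6]
eef_rot: [-1.569, -0.001, 0.173]
wrist_force: [0.1, 0.3, 0.6]
finger_gap: 0.8
```

Call:
servo_tool([
  {"dp": [2, 0, -5], "turn": [0, 0, 0]},
  {"dp": [2, 0, -5], "turn": [0, 0, 0]},
  {"dp": [2, 0, -5], "turn": [0, 0, 0]},
])

```text
clock: 30.18
eef_pos: [582.7, -78.5, 178.2]
eef_rot: [-1.569, -0.0, 0.173]
wrist_force: [-0.3, -0.7, 0.0]
finger_gap: 0.9
```

```bash
python3 snap.py w25; python3 rack.py w25 "[[209.5,10.5],[363,14.5],[353.5,206.5],[217,203]]"
```

```text
[582.70331682 -78.45016105 178.22462208] [-1.56894361e+00 -5.96044485e-05  1.72845632e-01] [ 0.025 -0.017  0.016  0.001 -0.002  0.002] 30.1833
[[209.08, 13.98], [362.43, 14.01], [353.01, 206.17], [216.82, 206.36]]
scale [1.0036 1.0043] yaw 9.890934591460628 near yaw 9.886238245780318
depth 140.5193053995935 shift s -0.27096710728706874 with mean axis -0.27672605857685256 corner nl y 0.07572327394142314
screws [[490.0, 81.5], [628.4, 105.8], [659.5, -72.2], [521.1, -96.6]]
s from diags -0.2778108008747646
```

View pics/w25.png

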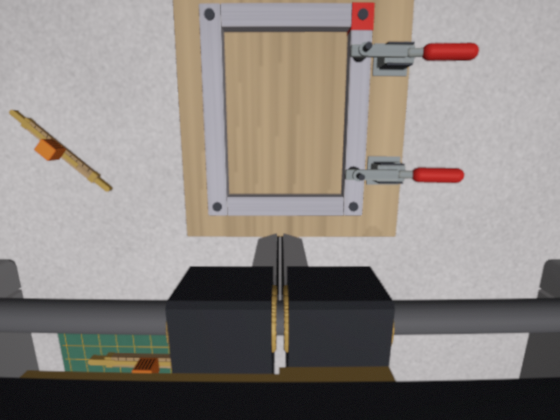

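```bash
python3 - <<'E'
from h import *
import pickle
c,s=pickle.load(open("w22.pkl","rb"))
p=pix2w(c,[[203,197.5],[363,197.5],[158,131],[395,130],[389,262.5],[167,263]],[14,14,3,3,3,3],s)
print("rule mid",p[:2].mean(0).round(1),"len",np.linalg.norm(p[0]-p[1]).round(1),"mat c",p[2:].mean(0).round(1), np.degrees(np.arctan2(*(p[3]-p[2])[[1,0]])).round(1))
b=[[277.5,203]];print(pix2w(c,b,39,s))
from cell import manip
t=manip.camera("top");cv2.imwrite("pics/z_top.png",t["img"][:,:,::-1])
E
```

```text
rule mid [ 466.4 -313.9   14. ] len 161.2 mat c [ 461.5 -319.4    3. ] 9.8
[[ 460.96007248 -314.9478255    39.        ]]
```

View pics/z_top.png

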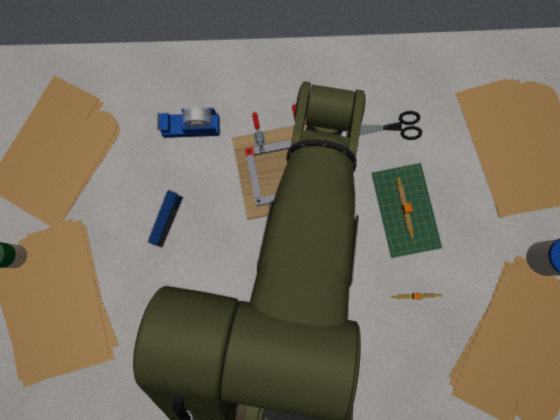

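The top view shows the rule lying on the mat at pixel (406,208). The stapler (165,218), tape dispenser (190,122) and scissors (395,127) are where they were at the start.

```bash
python3 -c "
from cell import manip
print(manip.sign_off())"
```

```text
the job is handed in; nothing more can be done
None
```

I measured both diagonals, pushed the frame square, and left the rule flat on the mat. I then handed the job in at about 30 s of the 72 s allowed; no verdict came back.

**Diagonals as found:**
- **Red corner to near right:** about 186.9 mm.
- **Far right to near left:** about 191.1 mm. On the first try the wooden bar crept about 2–3 mm out of its corner, so I closed the rule, seated it again and repeated the reading. On the repeat the fixed tip sat about 1–1.6 mm from home, inside the 3 mm limit, and the slide tip was touching the near-left corner.

**Effect on the frame:** The pushes against the free rail stayed at about 6 N or less. Camera measurements of the rack before and after the readings (3.11 and 3.07 mm) agree, so the frame did not shift.

**Squaring:** The rule readings put the free rail about 2.5 mm off square; the camera said 3.1 mm. I pushed the left end of the rail at about 13 N. The final camera check puts the rail 0.28 mm past square, or roughly 0.8 mm past if the rule reading is the truer one. Both are inside the 2.2 mm limit. I did not re-measure the diagonals with the rule afterwards.

**At hand-in:** The rule was closed, about 7 mm from the mat centre, and the gripper was clear of everything. The stapler, tape dispenser and scissors look unmoved in the last top view.

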